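# Open the plate pen's gate and hold it

### The arm

A 6-joint arm with a two-finger parallel gripper is mounted at the origin on the work surface. World frame = base frame: x ahead of the robot, y to its left, z up, the work surface at z = 0. Lengths are in m, angles in rad, forces in N, time in s.
With the tool pointing down it reaches from about 0.35 to 0.775 m from the base axis. Payload 7.3 kg.
Tool frame: the origin (TCP) lies at the very end of the fingers, on their centre line; the grasp point (between the pads) lies 19 mm behind it; z points along the fingers, x is the direction in which the jaws open and shut, and the axes are right-handed (so a half turn about z gives the same grasp; the last joint's range is limited). The gripper opens to 92 mm and grips with 3 to 60 N. Pads are 19 mm wide; open, the fingers measure 130 mm over their backs; the gripper's body (75 mm by 190 mm) begins 47 mm behind the grasp point.
Start: joints at [-1.269, 0.342, 1.524, -0, 1.275, -0.146], TCP at [0.227, -0.473, 0.194] pointing down, gripper open.
Joint ranges: [-2.53, 2.53], [-0.77, 2.02], [0.04, 2.7], [-1, 4.14], [0.28, 2.66], [-3.11, 3.11]. Speed limits (rad/s): [2.57, 2.57, 3.14, 3.14, 3.14, 3.14].

### API

Orientations are given as a rotation vector (axis times angle).
In Python, from bench import get_obs, eyes, ctrl gives the robot as it stands. The module is installed in compiled form; this text tells all that it offers.
- The arm moves only by the shell command python3 -m inch 'ROWS' [FORCE]. ROWS is JSON, a list of rows, each a list of 3 entries, a list of its own where there are three numbers: the shift along the tool's x, y, z in mm, then the turn, a rotation vector about the tool's x, y, z in degrees, then the opening in per cent of the stroke, from 0 (shut) to 100 (fully open). A call has exactly 8 rows; each row shifts and turns the commanded pose from where the row before left it, along the tool's axes as they then stand; what a row does not reach is not made up. A row lasts 1/10 s, in which the tool goes at most 50 mm and 8.59 degrees, less where a joint would pass 70% of its speed; a pose out of reach is approached as far as the arm can. A call with a gripper value outside its range is refused whole. The fingers move at their own pace and stop on an object; FORCE is the grip in N (left out, the last holds). Time passes only in rows, so rows that do not move let the fingers close, or fill a call up. It gives the time, the measured TCP pose, the force and the opening at its end, in the units of the state.
- get_obs(): the state, without advancing time (a new reading comes with each control period).
- eyes.read_camera(name): name is "side" or "top"; returns a dict with "frame" (480x640x3 uint8, red, green, blue), "fx", "fy", "cx", "cy" (pixels), "eye" and "rotation" of the camera in the world. Camera axes: x right, y down, z forward; pixel columns grow to the right and rows downward; lengths in m; the calibration is good to about 2 mm. A picture is of the moment at which its call begins. There is no depth.
- ctrl.finish_job(): hands the job in, once; it reports no verdict.
The state is a dict: "clock": time; "joints": joint angles; "joint_vel": joint speeds; "effort": joint torques, N m; "eef_pos": TCP position; "ee_rot": TCP orientation; "contact_force": force on the tool from outside, world axes, zero at the start; "wrist_torque": the same for the moment, N m; "width": finger opening in m.
Only numpy, scipy, OpenCV 4.12 (cv2) and the standard library are available. Lean on these libraries where they do the work, as an engineer would, in place of code of your own. Each camera call takes 0.05 s, during which the arm holds its last target.

### The job

The plate pen has just been loaded: fold its clamp bar fully down onto the stack of plates, then squeeze the catch with the two round pins fully in, and after it the catch with the two flat paddles. Then take the gate by its black post, swing it out past its detent until it stands wide open (about 70 degrees or more) and finish while still holding it there, because it springs back if let go. The clamp stays down, both catches stay in, and the other things on the bench are left alone.

Things in the scene. Friction and masses are not known exactly. Their poses are not given: they have to be found in the camera images.
- pen: Plate pen fixed on the bench: base 275 x 230 x 15 mm with a pen of 105 mm walls holding a stack of white microplates, the gate, a clamp bar, and two catches on an aluminium rail (top 110 mm up) just behind the gate's top edge. Origin: underside, at the middle of the gate's line; x points from the gate into the pen, y along the gate towards its hinge, z up.
- gate (a joint): Gate: upright panel 195 mm long, 12 thick, 30 to 105 mm above the bench. Angle in rad: 0 shut, grows as its free end swings out to the pen's -x (clockwise from above), stop 1.45. Both catches block it (0.04 rad of play) until each is in. A detent at 0.35 to 0.6 rad resists (about 3 N at the handle). A weak spring (0.18 N m/rad) pulls it back: let go when wide, it returns to the detent.
- gate_handle (a point): On the axis of the gate's handle, an upright round black post, 14 mm diameter, on the gate's top edge near its free end, 105 to 166 mm above the bench; this point is 140 mm up and 180 mm from the hinge axis. Gate shut, 26 mm are free between post and the nearest catch; the rail (110 mm high) lies behind it.
- gate_hinge (a point): Point on the gate's upright hinge axis, at 140 mm height (same height as gate_handle). Does not move with the gate.
- clamp (a joint): Flat steel clamp bar, 16 mm wide, 8 thick, 120 mm long from its hinge, that folds down over the plate stack. Rad: 0 fully down (level, lying along the pen's -y from its hinge, the same way as the gate runs from its hinge), positive raised; starts 0.4 to 0.8. Its stiff hinge stays where left; pushed down from above with about 2 to 4 N.
- clamp_tip (a point): Middle of the bar's upper face at its free end; 7 mm above and 120 mm out from the hinge axis; at 113 mm height when down.
- clamp_hinge (a point): Point on the clamp bar's level hinge axis (parallel to the pen's x), 106 mm above the bench, in the middle of the bar's width. Fixed.
- pins (a joint): Pinch catch with two round upright steel pins (9 mm diameter). Value: how far each pin is squeezed inwards, m: 0 as found (44 mm over the outsides), 0.009 fully in (26 mm). The two are linked and move equally and oppositely along the pen's y. Needs about 5 to 10 N; stays in when released.
- pins_mid (a point): Midway between the two pins, 144 mm above the bench; the pins stand from 120 to 165 mm, on a block whose top is 118 mm up; each has a hook reaching 42 mm forward over the gate, 120 to 125 mm up. The squeeze goes along the pen's y. This catch is at either of two places along the rail, 85 mm from the other catch.
- paddles (a joint): Pinch catch with two flat upright steel paddles (each 22 mm wide along the pen's x, 9 mm thick). Joint value as for pins: 0 as found (44 mm over the outsides), 0.009 fully in (26 mm). Linked, works like the pins and stays in when released.
- paddles_mid (a point): Midway between the two paddles, 144 mm above the bench; the paddles stand from 120 to 165 mm, otherwise as pins_mid.
- bottle: Bystander: amber reagent bottle, 56 mm across, 140 mm tall; origin under its middle. To be left alone.
- tipbox: Bystander: closed pipette-tip box, 85 x 120 mm, 60 mm tall; origin under its middle. To be left alone.
- dish: Bystander: covered culture dish, 92 mm across, 18 mm tall; origin under its middle. To be left alone.
- rack: Bystander: white rack of capped tubes, 70 x 160 mm, 72 mm tall; origin under its middle. To be left alone.
- plate: Bystander: single white microplate lying flat, 85 x 128 x 14 mm; origin under its middle. To be left alone.
- beaker: Bystander: glass cup, 68 mm across, 80 mm tall; origin under its middle. To be left alone.
- timer: Bystander: small white timer block, 60 x 60 x 30 mm; origin under its middle. To be left alone.

How it is judged:
On the way, in this order (a step that is already met when the one before it is completed fails the run):
1. the clamp bar is down on the stack, before any catch is squeezed (value of joint clamp below 0.06 rad and value of joint each of pins, paddles below 0.003 m), for 0.2 s.
2. the catch with the round pins is squeezed in, the paddles not yet (value of joint pins above 0.007 m and value of joint paddles below 0.003 m and value of joint clamp below 0.06 rad), for 0.1 s.
3. then the catch with the paddles is squeezed in as well (value of joint each of paddles, pins above 0.007 m and value of joint gate below 0.2 rad), for 0.1 s.
At the end, for the whole second after the job is handed in: The gate stands still at more than 1.1 rad (63 degrees), held by the robot's fingers at its post (contact over 0.4 N, grasp point within 60 mm of the handle point); clamp bar within 0.06 rad of fully down; both catches at least 7 mm of their 9 mm in (value of joint gate between 1.1 and 1.5 rad and velocity of joint gate between -0.15 and 0.15 rad/s and contact force between the fingers and gate above 0.4 N and distance between the grasp point and gate_handle below 0.06 m and value of joint clamp below 0.06 rad and value of joint each of pins, paddles above 0.007 m); the arm keeps its last pose, push and grip.
It fails at once if a bystander is pushed more than 30 mm or tipped over (distance of any of bottle, tipbox, dish, rack, plate, beaker, timer from where it was at the start of the episode above 0.03 m or angle between any of bottle, tipbox, dish, rack, plate, beaker, timer's own z axis and vertical above 0.5 rad).
It also fails if it takes over 72 s, if anything falls off the work surface, if the arm or the gripper's body presses on something with over 40 N, if the wrist force passes 120 N, or if a joint passes its speed limit or range.

## Working session

There is one attempt and no reset: what is moved stays moved. The work goes in short steps, Python scripts to look and compute and a shell command to move; the robot and the scene stay as the last step left them, time stands still between calls to the robot, and variables do not carry over. Pictures are saved under pics/ and viewed, and the job is handed in when it is done.

```bash
mkdir -p pics; ls
python3 - <<'E'
from bench import get_obs, eyes, ctrl
import cv2,numpy as np
o=get_obs()
for k,v in o.items(): print(k,np.round(v,4))
for n in("side","top"):
    c=eyes.read_camera(n); cv2.imwrite(f"pics/{n}0.png",c["frame"][:,:,::-1])
    print(n,{k:np.round(c[k],4).tolist() for k in c if k!="frame"})
E
```

```text
pics
clock 0.0
joints [-1.269   0.3427  1.5251 -0.      1.2754 -0.146 ]
joint_vel [ 0.0004 -0.     -0.0004  0.0007 -0.0004 -0.0019]
effort [ 2.20000e-03 -4.31227e+01 -2.44229e+01  7.19000e-02  5.59000e-02
 -1.00000e-04]
eef_pos [ 0.2272 -0.4728  0.1932]
ee_rot [-2.6584e+00  1.6722e+00  1.9000e-03]
contact_force [ 0.0959  0.8225 -0.7244]
wrist_torque [ 0.0049 -0.0431 -0.0052]
width 0.0916
side {'fx': 618.277, 'fy': 618.277, 'cx': 329.1371, 'cy': 247.9449, 'eye': [-0.0295, 0.9629, 1.1494], 'rotation': [-0.7415, 2.606, -1.1291]}
top {'fx': 443.8133, 'fy': 443.8133, 'cx': 319.5845, 'cy': 248.4991, 'eye': [0.299, 0.0087, 1.377], 'rotation': [-2.2044, 2.009, -0.2027]}
```

View pics/side0.png

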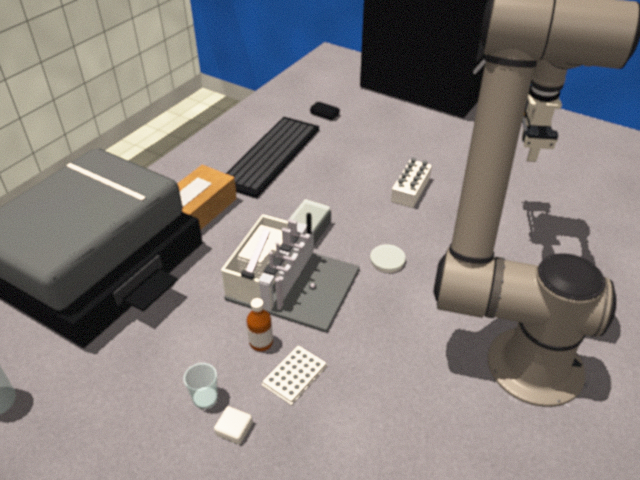

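View pics/top0.png

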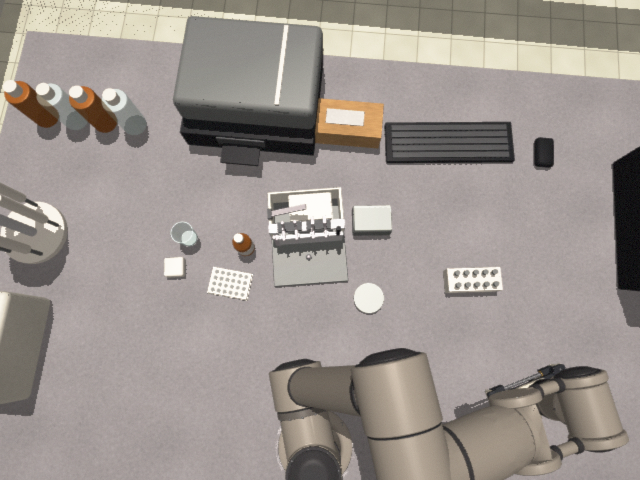

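```bash
cat > h.py <<'E'
import numpy as np,cv2
from scipy.spatial.transform import Rotation as R
from bench import get_obs, eyes, ctrl
def cam(n):
    c=eyes.read_camera(n); c["R"]=R.from_rotvec(c["rotation"]).as_matrix(); return c
def proj(c,P):
    q=(np.atleast_2d(P)-c["eye"])@c["R"]; return np.c_[c["fx"]*q[:,0]/q[:,2]+c["cx"],c["fy"]*q[:,1]/q[:,2]+c["cy"]]
def back(c,u,v,z):
    d=c["R"]@np.array([(u-c["cx"])/c["fx"],(v-c["cy"])/c["fy"],1]); e=np.array(c["eye"]); return e+d*(z-e[2])/d[2]
def crop(c,x0,y0,w,h,s,name):
    cv2.imwrite(f"pics/{name}.png",cv2.resize(c["frame"][y0:y0+h,x0:x0+w,::-1],None,fx=s,fy=s,interpolation=cv2.INTER_CUBIC))
E
python3 - <<'E'
from h import *
c=cam("side"); crop(c,215,185,160,150,5,"s1") if 0 else crop(c,215,200,150,115,5,"s1")
c=cam("top"); crop(c,260,180,140,115,5,"t1")
E
```

```text
(no output)
```

View pics/s1.png

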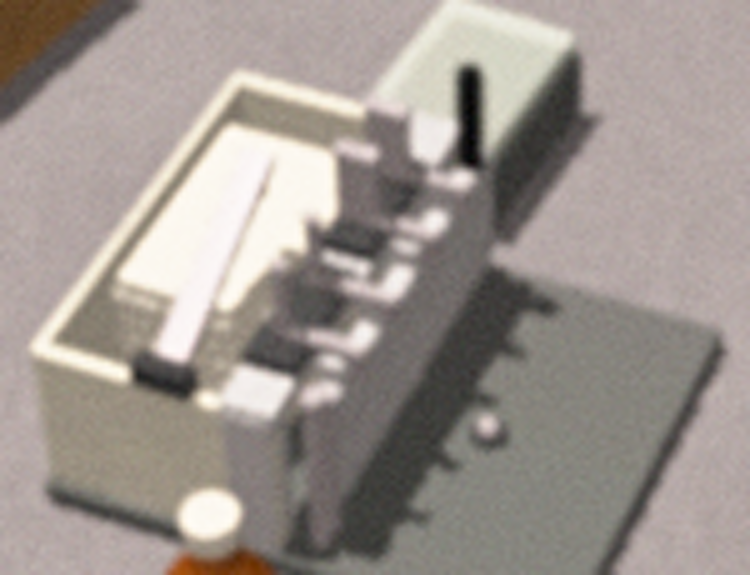

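View pics/t1.png

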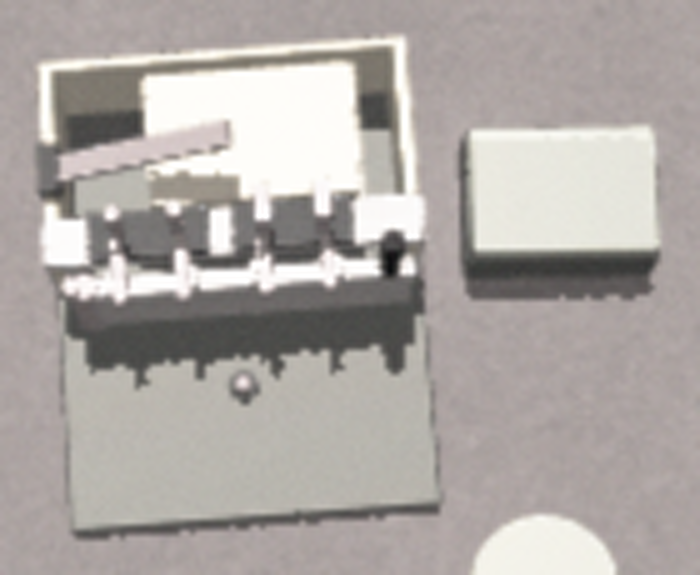

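Run:
```python
from h import *
t=cam("top"); s=cam("side")
T=lambda x,y,z: print("T",x,y,z,np.round(back(t,260+x/5,180+y/5,z),4)[:2])
S=lambda x,y,z: print("S",x,y,z,np.round(back(s,215+x/5,200+y/5,z),4)[:2])
print("base front corners");T(75,530,.015);T(440,507,.015);S(722,333,.015)
print("wall back corners");T(40,63,.105);T(405,38,.105);S(240,73,.105);S(38,350,.105)
print("post");T(393,237,.166);T(390,275,.105);S(469,68,.166);S(470,162,.105)
print("pins tops");T(110,213,.165);T(172,207,.165);S(285,275,.165);S(313,222,.165)
print("paddles tops");T(262,200,.165);T(322,195,.165);S(357,147,.165);S(388,106,.165)
print("clamp hinge");T(48,165,.106);S(163,372,.106)
print("clamp tip tri")
def tri(a,b):
    A=[];y=[]
    M=np.zeros((3,3));v=np.zeros(3)
    for c,u in((t,a),(s,b)):
        d=c["R"]@np.array([(u[0]-c["cx"])/c["fx"],(u[1]-c["cy"])/c["fy"],1]);d/=np.linalg.norm(d)
        P=np.eye(3)-np.outer(d,d);M+=P;v+=P@c["eye"]
    return np.linalg.solve(M,v)
print(tri((260+229/5,180+128/5),(215+262/5,200+158/5)))
print("posttop",tri((260+393/5,180+237/5),(215+469/5,200+68/5)))
```

```text
base front corners
T 75 530 0.015 [0.4487 0.1639]
T 440 507 0.015 [ 0.4837 -0.0588]
S 722 333 0.015 [ 0.4858 -0.0507]
wall back corners
T 40 63 0.105 [0.7169 0.2065]
T 405 38 0.105 [ 0.7528 -0.0107]
S 240 73 0.105 [ 0.7523 -0.0035]
S 38 350 0.105 [0.7138 0.2118]
post
T 393 237 0.166 [ 0.6131 -0.0128]
T 390 275 0.105 [ 0.6058 -0.014 ]
S 469 68 0.166 [ 0.6137 -0.0101]
S 470 162 0.105 [ 0.6131 -0.0089]
pins tops
T 110 213 0.165 [0.6126 0.1475]
T 172 207 0.165 [0.6193 0.113 ]
S 285 275 0.165 [0.6059 0.1571]
S 313 222 0.165 [0.6154 0.1211]
paddles tops
T 262 200 0.165 [0.628  0.0627]
T 322 195 0.165 [0.6341 0.0292]
S 357 147 0.165 [0.6279 0.0667]
S 388 106 0.165 [0.6321 0.0339]
clamp hinge
T 48 165 0.106 [0.6538 0.1942]
S 163 372 0.106 [0.6544 0.1928]
clamp tip tri
[0.67165827 0.08601079 0.15207149]
posttop [ 0.61441001 -0.01256028  0.16366721]
```

```bash
cat >> h.py <<'E'
YAW=.165; PX=np.array([np.cos(YAW),np.sin(YAW),0]); PY=np.array([-np.sin(YAW),np.cos(YAW),0])
POST=np.array([.6135,-.0115,0]); PINS=np.array([.615,.133,0]); PAD=np.array([.629,.049,0]); CH=np.array([.654,.1935,0])
def go(P):
    o=get_obs(); M=R.from_rotvec(o["ee_rot"]).as_matrix()
    best=None
    for sg in(1,-1):
        G=np.c_[sg*PY,np.cross([0,0,-1],sg*PY),[0,0,-1]]
        r=R.from_matrix(M.T@G).as_rotvec(degrees=True)
        if best is None or np.linalg.norm(r)<np.linalg.norm(best): best=r
    print("t",round(o["clock"],2),"pos",np.round(o["eef_pos"],4),"w",round(o["width"],4),"F",np.round(o["contact_force"],1),"j6",np.round(o["joints"][5],2))
    print("turn(deg)",np.round(best,1),"toolx",np.round(M[:,0],3),"tooly",np.round(M[:,1],3))
    print("shift mm tool:",np.round(1000*M.T@(np.array(P)-o["eef_pos"]),1))
E
python3 - <<'E'
from h import *
t=cam("top");print("bottle",back(t,242,240,.14),"dish",back(t,369,298,.018), "tipbox",back(t,372,219,.06))
Q=CH-.1*PY+[0,0,.24];print(Q);go(Q)
E
```

```text
bottle [0.5573877 0.2585639 0.14     ] dish [ 0.43838298 -0.12661039  0.018     ] tipbox [ 0.67656736 -0.11455986  0.06      ]
[0.67042523 0.09485816 0.24      ]
t 0.35 pos [ 0.2273 -0.4731  0.1938] w 0.0918 F [ 0.2  0.1 -0.7] j6 -0.15
turn(deg) [-0.   0.  16.2] toolx [ 0.433 -0.901 -0.   ] tooly [-0.901 -0.433 -0.   ]
shift mm tool: [-320.2 -645.3  -46.1]
```

```bash
python3 -m inch '[[[0,0,-25],[0,0,8.1],0],[[0,0,-25],[0,0,8.1],0],[[0,-25,0],[0,0,0],0],[[0,-25,0],[0,0,0],0],[[0,-25,0],[0,0,0],0],[[0,-25,0],[0,0,0],0],[[0,0,0],[0,0,0],0],[[0,0,0],[0,0,0],0]]' 20
python3 - <<'E'
from h import *
go(CH-.1*PY+[0,0,.24])
E
```

```text
clock: 1.15
eef_pos: [0.326, -0.4566, 0.2437]
ee_rot: [2.398, -2.029, -0.001]
contact_force: [0.1, -0.1, -0.4]
width: 0.0325
t 1.15 pos [ 0.326  -0.4566  0.2437] w 0.0325 F [ 0.1 -0.1 -0.4] j6 0.32
turn(deg) [0.  0.  0.1] toolx [ 0.165 -0.986 -0.   ] tooly [-0.986 -0.165  0.001]
shift mm tool: [-486.9 -430.9    3.6]
```

```bash
python3 -m inch '[[[-30,-27,0],[0,0,0],0],[[-30,-27,0],[0,0,0],0],[[-30,-27,0],[0,0,0],0],[[-30,-27,0],[0,0,0],0],[[-30,-27,0],[0,0,0],0],[[-30,-27,0],[0,0,0],0],[[-30,-27,0],[0,0,0],0],[[-30,-27,0],[0,0,0],0]]'
python3 -m inch '[[[-30,-27,0],[0,0,0],0],[[-30,-27,0],[0,0,0],0],[[-30,-27,0],[0,0,0],0],[[-30,-27,0],[0,0,0],0],[[-30,-27,0],[0,0,0],0],[[-30,-27,0],[0,0,0],0],[[-30,-27,0],[0,0,0],0],[[0,0,0],[0,0,0],0]]'
python3 - <<'E'
from h import *
go(CH-.1*PY+[0,0,.18])
c=cam("side");crop(c,215,140,200,150,4,"s2")
c=cam("top"); crop(c,240,150,160,120,5,"t2")
E
```

```text
clock: 1.95
eef_pos: [0.4995, -0.1841, 0.2441]
ee_rot: [2.395, -2.032, 0.001]
contact_force: [1.2, -0.5, -0.5]
width: 0.0006
clock: 2.75
eef_pos: [0.6527, 0.0568, 0.2428]
ee_rot: [-2.4, 2.026, 0.002]
contact_force: [-1.0, -0.8, -0.0]
width: 0.0
t 2.75 pos [0.6527 0.0568 0.2428] w 0.0 F [-1.  -0.8 -0. ] j6 1.37
turn(deg) [0.  0.1 0.2] toolx [ 0.168 -0.986 -0.001] tooly [-0.986 -0.168  0.   ]
shift mm tool: [-34.5 -23.9  62.9]
```

View pics/s2.png

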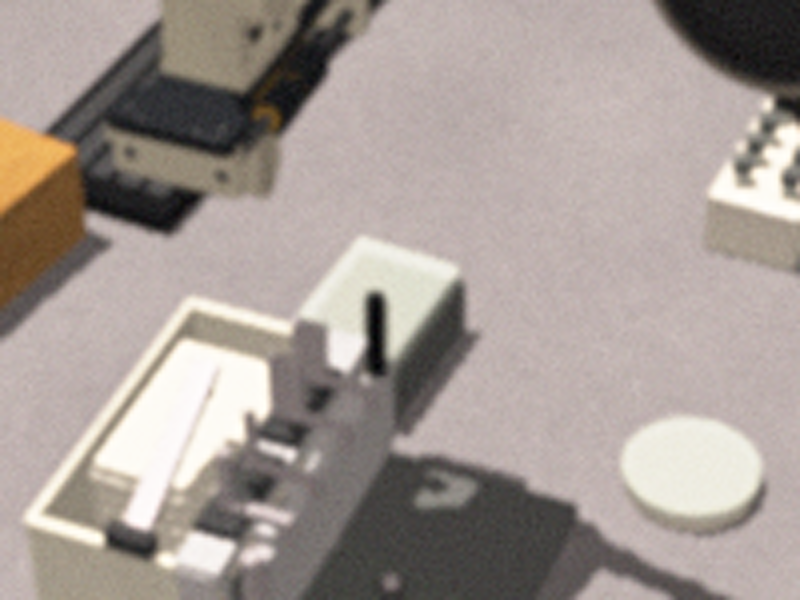

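View pics/t2.png

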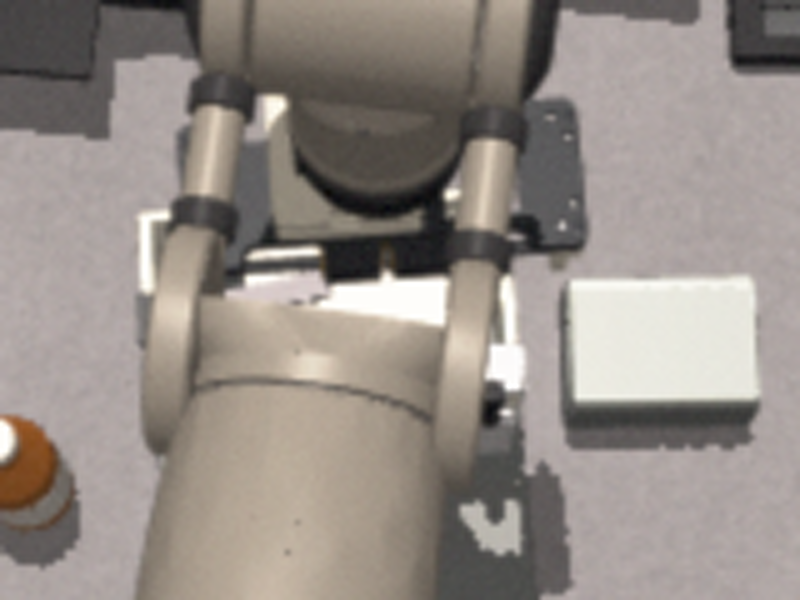

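```bash
python3 -m inch '[[[-17,-12,0],[0,0,0],0],[[-17,-12,0],[0,0,0],0],[[0,0,20],[0,0,0],0],[[0,0,20],[0,0,0],0],[[0,0,20],[0,0,0],0],[[0,0,15],[0,0,0],0],[[0,0,0],[0,0,0],0],[[0,0,0],[0,0,0],0]]'
python3 - <<'E'
from h import *
go(CH-.1*PY+[0,0,.1125])
c=cam("side");crop(c,215,140,200,150,4,"s3")
o=get_obs();print(proj(c,o["eef_pos"]),(proj(c,o["eef_pos"])-[215,140])*4)
E
```

```text
clock: 3.65
eef_pos: [0.6696, 0.0895, 0.1697]
ee_rot: [-2.395, 2.033, -0.001]
contact_force: [-0.1, -0.5, 0.2]
width: 0.0003
t 3.65 pos [0.6696 0.0895 0.1697] w 0.0003 F [-0.1 -0.5  0.2] j6 1.43
turn(deg) [-0.  -0.  -0.1] toolx [ 0.163 -0.987  0.   ] tooly [-0.987 -0.163 -0.   ]
shift mm tool: [-5.1 -1.7 57.2]
[[266.24676394 226.95981713]] [[204.98705574 347.83926854]]
```

View pics/s3.png

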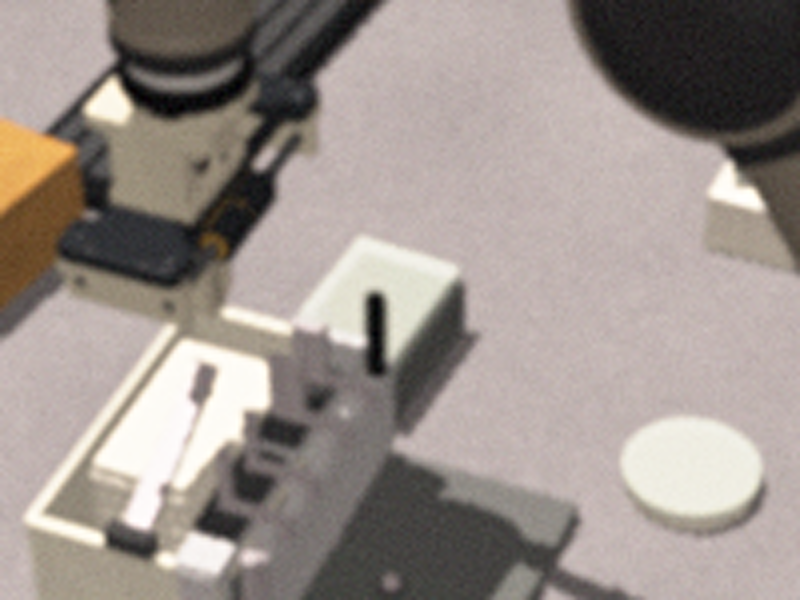

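```bash
python3 -m inch '[[[-4,-1,6],[0,0,0],0],[[0,0,6],[0,0,0],0],[[0,0,6],[0,0,0],0],[[0,0,6],[0,0,0],0],[[0,0,6],[0,0,0],0],[[0,0,6],[0,0,0],0],[[0,0,0],[0,0,0],0],[[0,0,0],[0,0,0],0]]'
python3 - <<'E'
from h import *
go(CH-.1*PY+[0,0,.1125])
c=cam("side");crop(c,215,140,200,150,4,"s4")
E
```

```text
clock: 4.5
eef_pos: [0.67, 0.0952, 0.1328]
ee_rot: [2.397, -2.031, -0.0]
contact_force: [-0.6, 0.5, 0.1]
width: 0.0005
t 4.5 pos [0.67   0.0952 0.1328] w 0.0005 F [-0.6  0.5  0.1] j6 1.43
turn(deg) [ 0. -0.  0.] toolx [ 0.164 -0.986  0.   ] tooly [-0.986 -0.164  0.   ]
shift mm tool: [ 0.4 -0.4 20.3]
```

View pics/s4.png

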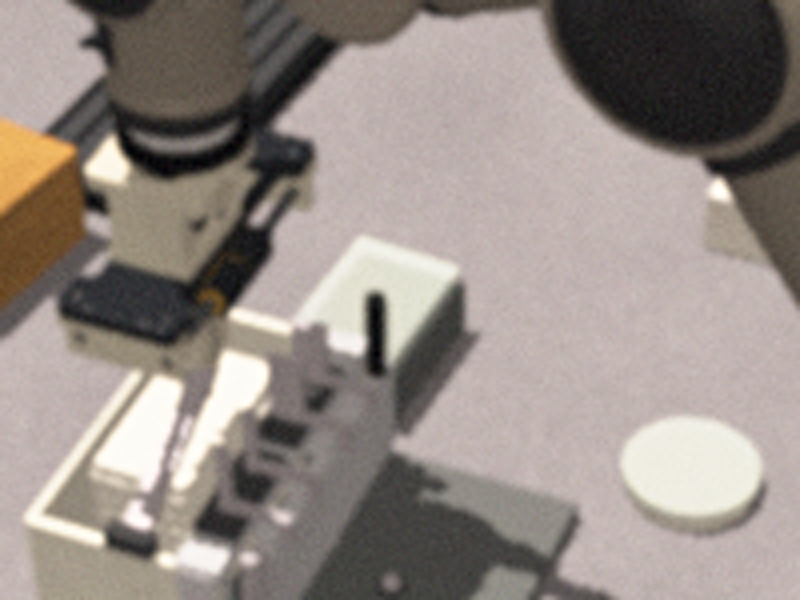

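```bash
python3 -m inch '[[[0,0,4],[0,0,0],0],[[0,0,4],[0,0,0],0],[[0,0,4],[0,0,0],0],[[0,0,3],[0,0,0],0],[[0,0,3],[0,0,0],0],[[0,0,2],[0,0,0],0],[[0,0,1],[0,0,0],0],[[0,0,0],[0,0,0],0]]'
python3 - <<'E'
from h import *
go(CH-.1*PY+[0,0,.1125])
c=cam("side");crop(c,215,140,200,150,4,"s5")
E
```

```text
clock: 5.35
eef_pos: [0.6699, 0.0952, 0.1117]
ee_rot: [2.397, -2.031, -0.0]
contact_force: [-0.5, 0.1, -0.2]
width: 0.0
t 5.35 pos [0.6699 0.0952 0.1117] w 0.0 F [-0.5  0.1 -0.2] j6 1.43
turn(deg) [0. 0. 0.] toolx [ 0.164 -0.986 -0.   ] tooly [-0.986 -0.164  0.   ]
shift mm tool: [ 0.5 -0.5 -0.8]
```

View pics/s5.png

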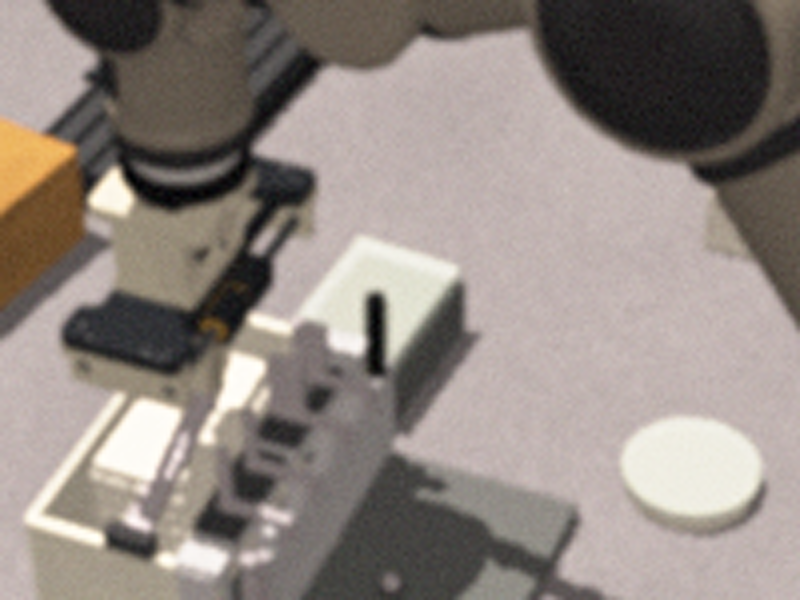

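```bash
python3 -m inch '[[[0,0,-30],[0,0,0],0],[[0,0,-30],[0,0,0],0],[[0,-30,-30],[0,0,0],0],[[0,-30,0],[0,0,0],0],[[0,-30,0],[0,0,0],0],[[0,0,0],[0,0,0],0],[[0,0,0],[0,0,0],0],[[0,0,0],[0,0,0],0]]'
python3 - <<'E'
from h import *
go(CH-.1*PY+[0,0,.1125])
c=cam("side");crop(c,215,140,200,150,4,"s6")
for a in(0,.1,.2,.3,.4,.5):
  d=-PY*np.cos(a)+np.array([0,0,np.sin(a)]); n=np.array([0,0,np.cos(a)])+PY*np.sin(a)
  print(a,(proj(c,CH+[0,0,.106]+.12*d+.007*n)-[215,140])*4)
E
```

```text
clock: 6.2
eef_pos: [0.7579, 0.11, 0.2022]
ee_rot: [2.397, -2.03, -0.001]
contact_force: [0.1, -0.0, -0.0]
width: 0.0004
t 6.2 pos [0.7579 0.11   0.2022] w 0.0004 F [ 0.1 -0.  -0. ] j6 1.45
turn(deg) [ 0. -0.  0.] toolx [ 0.164 -0.986  0.   ] tooly [-0.986 -0.164  0.001]
shift mm tool: [ 0.5 88.7 89.8]
0 [[219.606448   402.00863975]]
0.1 [[217.60036239 389.01989478]]
0.2 [[214.72972503 377.30597578]]
0.3 [[211.00311313 366.99525685]]
0.4 [[206.43647055 358.21007089]]
0.5 [[201.05369656 351.06504762]]
```

View pics/s6.png

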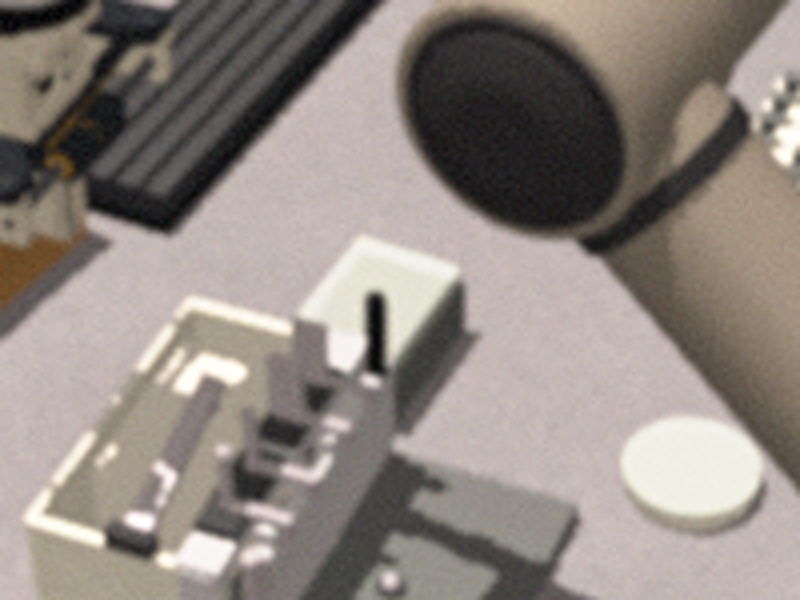

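Run:
```python
from h import *
c=cam("side");f=c["frame"].copy();s=8;x0,y0=220,215
im=cv2.resize(f[y0:y0+75,x0:x0+95,::-1],None,fx=s,fy=s,interpolation=cv2.INTER_CUBIC)
cv2.imwrite("pics/s7a.png",im)
for a,col in((0,(0,0,255)),(.2,(0,255,0))):
  d=-PY*np.cos(a)+np.array([0,0,np.sin(a)]); n=np.array([0,0,np.cos(a)])+PY*np.sin(a)
  q=[CH+[0,0,.106]+k*d+.007*n+w*PX for k,w in((0,-.008),(.12,-.008),(.12,.008),(0,.008))]
  cv2.polylines(im,[((proj(c,q)-[x0,y0])*s).astype(int)],True,col,1)
cv2.imwrite("pics/s7.png",im)
```

```text
(no output)
```

View pics/s7.png

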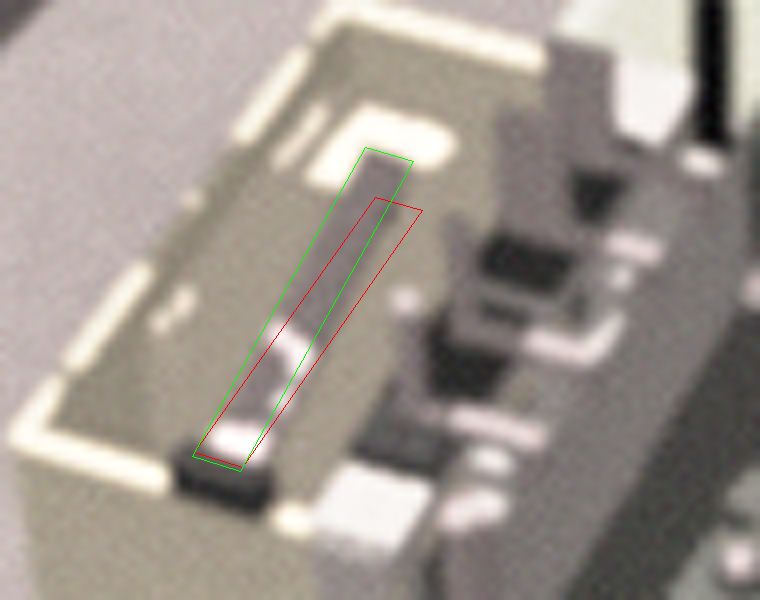

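Run:
```python
from h import *
c=cam("top");crop(c,250,170,110,80,7,"t7")
```

```text
(no output)
```

View pics/t7.png

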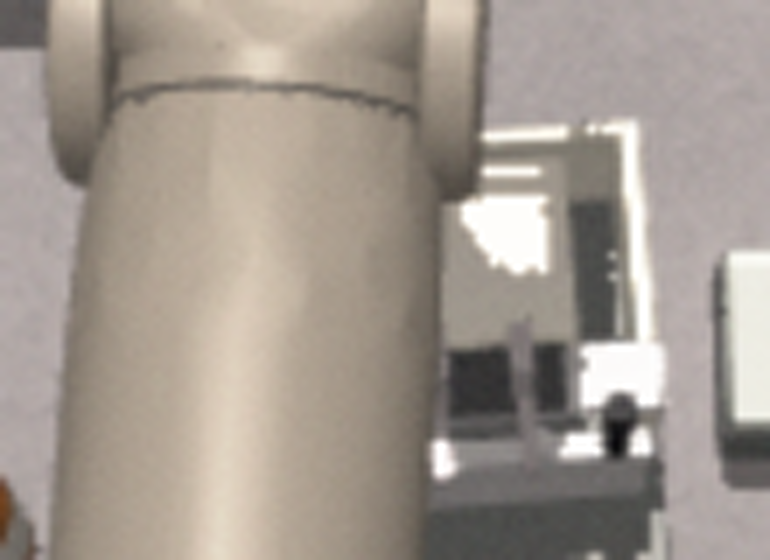

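View pics/s7a.png

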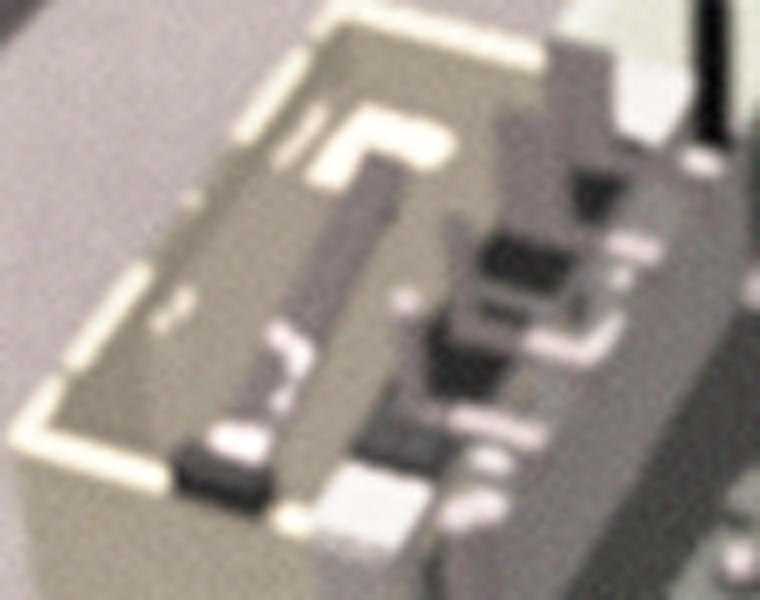

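Run:
```python
from h import *
c=cam("side")
P=np.array([[.758,.11,.2022],[.758,.11,.2222]])
print((proj(c,P)-[215,140])*4)
print((proj(c,[[.6527,.0568,.2428],[.6527,.0568,.2628]])-[215,140])*4)
M=R.from_rotvec([-2.6584,1.6722,.0019]).as_matrix()
for s in(-.046,-.065,.046,.065): print(proj(c,np.array([.2272,-.4728,.1932])+s*M[:,0]))
f=c["frame"];cv2.imwrite("pics/s8.png",cv2.resize(f[140:240,160:260,::-1],None,fx=6,fy=6,interpolation=cv2.INTER_CUBIC)); print((proj(c,P)-[160,140])*6)
im=cv2.imread("pics/side0.png");cv2.imwrite("pics/s9.png",cv2.resize(im[80:200,480:600],None,fx=5,fy=5,interpolation=cv2.INTER_CUBIC))
```

```text
[[ 62.04571094 274.68150001]
 [ 58.69867296 248.61021038]]
[[255.01962381 233.24729512]
 [253.44575969 206.15686682]]
[[527.02555877 171.06641683]]
[[527.98188106 175.39869774]]
[[522.61676473 151.09393014]]
[[521.74951422 147.16515755]]
[[423.0685664  412.02225002]
 [418.04800944 372.91531558]]
```

View pics/s8.png

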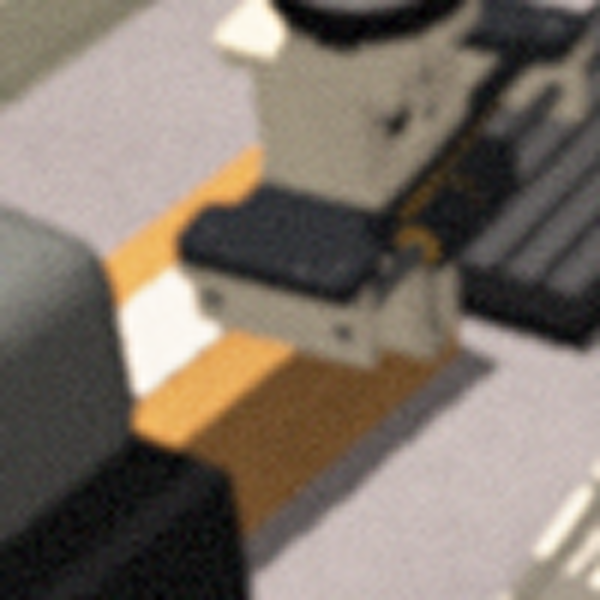

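View pics/s9.png

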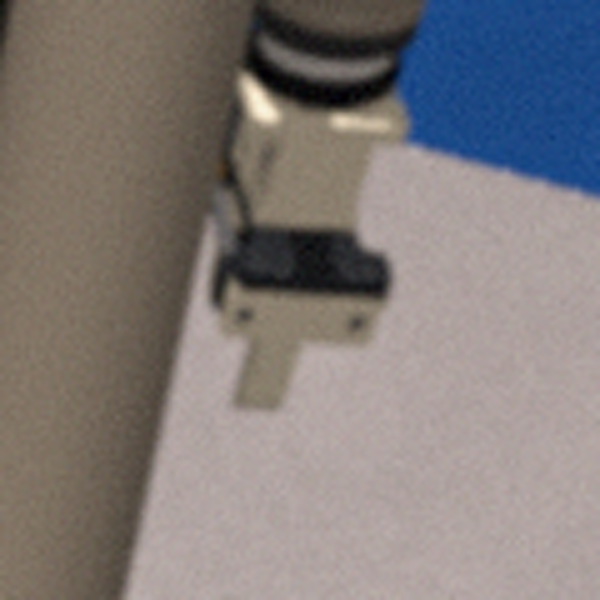

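```bash
python3 -m inch '[[[0,30,0],[0,0,0],0],[[0,30,0],[0,0,0],0],[[0,28,20],[0,0,0],0],[[0,0,35],[0,0,0],0],[[0,0,30],[0,0,0],0],[[0,0,4],[0,0,0],0],[[0,0,3],[0,0,0],0],[[0,0,3],[0,0,0],0]]'
python3 - <<'E'
from h import *
go(CH-.1*PY+[0,0,.0885])
E
```

```text
clock: 7.2
eef_pos: [0.6731, 0.0955, 0.1089]
ee_rot: [-2.395, 2.029, -0.004]
contact_force: [-0.3, -0.4, 0.8]
width: 0.0003
t 7.2 pos [0.6731 0.0955 0.1089] w 0.0003 F [-0.3 -0.4  0.8] j6 1.43
turn(deg) [-0.2 -0.   0. ] toolx [ 0.164 -0.986  0.001] tooly [-0.986 -0.164 -0.003]
shift mm tool: [ 0.2  2.8 20.4]
```

```bash
python3 -m inch '[[[0,2,2],[0,0,0],0],[[0,0,2],[0,0,0],0],[[0,0,2],[0,0,0],0],[[0,0,2],[0,0,0],0],[[0,0,2],[0,0,0],0],[[0,0,2],[0,0,0],0],[[0,0,2],[0,0,0],0],[[0,0,2],[0,0,0],0]]'
python3 - <<'E'
from h import *
go(CH-.1*PY+[0,0,.0885])
c=cam("side");f=c["frame"];s=8;x0,y0=220,215
cv2.imwrite("pics/s10.png",cv2.resize(f[y0:y0+75,x0:x0+95,::-1],None,fx=s,fy=s,interpolation=cv2.INTER_CUBIC))
E
```

```text
clock: 8.0
eef_pos: [0.6699, 0.0951, 0.0907]
ee_rot: [2.397, -2.031, -0.0]
contact_force: [-0.1, -1.1, 2.3]
width: 0.0005
t 8.0 pos [0.6699 0.0951 0.0907] w 0.0005 F [-0.1 -1.1  2.3] j6 1.43
turn(deg) [ 0. -0.  0.] toolx [ 0.164 -0.986  0.   ] tooly [-0.986 -0.164  0.   ]
shift mm tool: [ 0.4 -0.5  2.2]
```

View pics/s10.png

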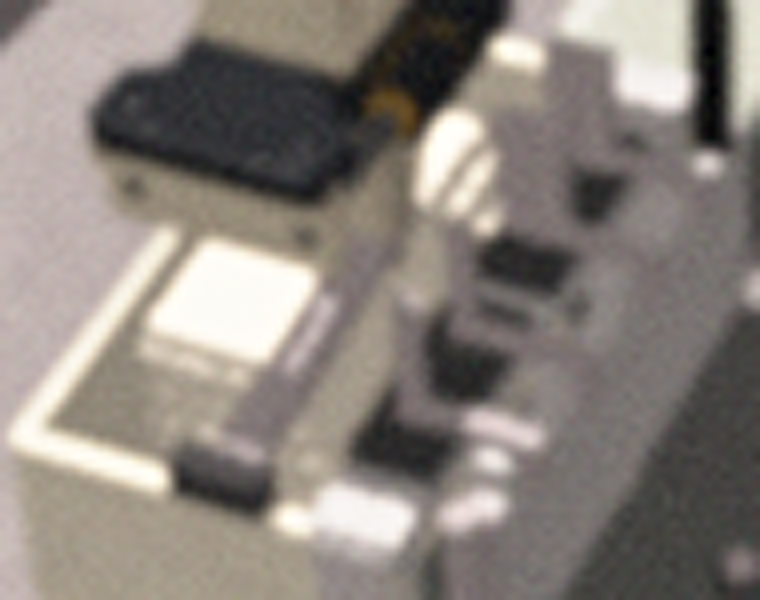

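```bash
python3 -m inch '[[[0,0,1],[0,0,0],0],[[0,0,1],[0,0,0],0],[[0,0,1],[0,0,0],0],[[0,0,1],[0,0,0],0],[[0,0,1],[0,0,0],0],[[0,0,0],[0,0,0],0],[[0,0,0],[0,0,0],0],[[0,0,0],[0,0,0],0]]'
python3 - <<'E'
from h import *
go(CH-.1*PY+[0,0,.0885])
E
```

```text
clock: 8.85
eef_pos: [0.6698, 0.0953, 0.0857]
ee_rot: [2.397, -2.031, -0.0]
contact_force: [-0.9, -0.3, -0.2]
width: 0.0003
t 8.85 pos [0.6698 0.0953 0.0857] w 0.0003 F [-0.9 -0.3 -0.2] j6 1.43
turn(deg) [0. 0. 0.] toolx [ 0.164 -0.986 -0.   ] tooly [-0.986 -0.164  0.   ]
shift mm tool: [ 0.6 -0.5 -2.8]
```

```bash
python3 -m inch '[[[0,0,0],[0,0,0],0],[[0,0,0],[0,0,0],0],[[0,0,0],[0,0,0],0],[[0,0,0.5],[0,0,0],0],[[0,0,1],[0,0,0],0],[[0,0,1],[0,0,0],0],[[0,0,1],[0,0,0],0],[[0,0,1],[0,0,0],0]]'
python3 - <<'E'
from h import *
go(CH-.1*PY+[0,0,.0885])
E
```

```text
clock: 9.65
eef_pos: [0.67, 0.0951, 0.0813]
ee_rot: [2.397, -2.031, 0.0]
contact_force: [-1.0, -0.7, 0.8]
width: 0.0006
t 9.65 pos [0.67   0.0951 0.0813] w 0.0006 F [-1.  -0.7  0.8] j6 1.43
turn(deg) [-0. -0. -0.] toolx [ 0.164 -0.986  0.   ] tooly [-0.986 -0.164 -0.   ]
shift mm tool: [ 0.3 -0.4 -7.2]
```

Run:
```python
from h import *
c=cam("side");f=c["frame"];s=8;x0,y0=220,215
im=cv2.resize(f[y0:y0+75,x0:x0+95,::-1],None,fx=s,fy=s,interpolation=cv2.INTER_CUBIC)
for a,col in((0,(0,0,255)),):
  d=-PY; n=np.array([0,0,1.])
  q=[CH+[0,0,.106]+k*d+.007*n+w*PX for k,w in((0,-.008),(.12,-.008),(.12,.008),(0,.008))]
  cv2.polylines(im,[((proj(c,q)-[x0,y0])*s).astype(int)],True,col,1)
cv2.imwrite("pics/s11.png",im)
```

```text
(no output)
```

View pics/s11.png

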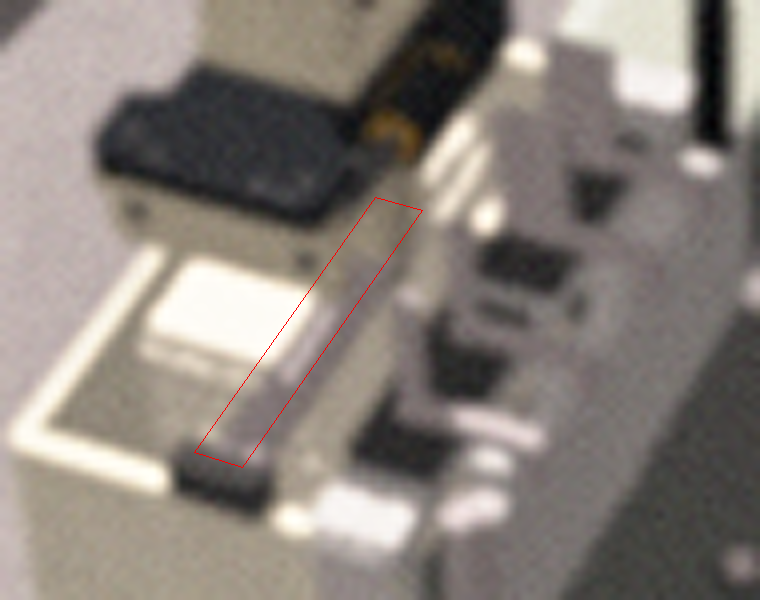

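```bash
python3 -m inch '[[[0,0,0],[0,0,0],0],[[0,0,0],[0,0,0],0],[[0,0,0],[0,0,0],0],[[0,0,0],[0,0,0],0],[[0,0,0],[0,0,0],0],[[0,0,1],[0,0,0],0],[[0,0,1],[0,0,0],0],[[0,0,1],[0,0,0],0]]'
```

```text
clock: 10.5
eef_pos: [0.6702, 0.0952, 0.0801]
ee_rot: [-2.396, 2.03, -0.002]
contact_force: [-4.6, -0.9, 12.8]
width: 0.0003
```

```bash
python3 -m inch '[[[0,0,0],[0,0,0],0],[[0,0,0],[0,0,0],0],[[0,0,0],[0,0,0],0],[[0,0,0],[0,0,0],0],[[0,0,0],[0,0,0],0],[[0,0,1],[0,0,0],0],[[0,0,1],[0,0,0],0],[[0,0,1],[0,0,0],0]]'
```

```text
clock: 11.3
eef_pos: [0.6705, 0.0952, 0.0797]
ee_rot: [-2.396, 2.029, -0.004]
contact_force: [-9.8, -1.1, 25.9]
width: 0.0004
```

```bash
python3 -m inch '[[[0,0,-30],[0,0,0],0],[[0,0,-30],[0,0,0],0],[[0,-30,-30],[0,0,0],0],[[0,-30,-30],[0,0,0],0],[[0,-30,0],[0,0,0],0],[[0,0,0],[0,0,0],0],[[0,0,0],[0,0,0],0],[[0,0,0],[0,0,0],0]]'
python3 - <<'E'
from h import *
go(CH)
c=cam("side");f=c["frame"];s=8;x0,y0=220,215
im=cv2.resize(f[y0:y0+75,x0:x0+95,::-1],None,fx=s,fy=s,interpolation=cv2.INTER_CUBIC)
cv2.imwrite("pics/s12a.png",im)
for a,col in((0,(0,0,255)),):
  d=-PY; n=np.array([0,0,1.])
  q=[CH+[0,0,.106]+k*d+.007*n+w*PX for k,w in((0,-.008),(.12,-.008),(.12,.008),(0,.008))]
  cv2.polylines(im,[((proj(c,q)-[x0,y0])*s).astype(int)],True,col,1)
cv2.imwrite("pics/s12.png",im)
E
```

```text
clock: 12.1
eef_pos: [0.7576, 0.1099, 0.1948]
ee_rot: [2.396, -2.03, -0.002]
contact_force: [0.6, -0.5, -0.2]
width: 0.0008
t 12.1 pos [0.7576 0.1099 0.1948] w 0.0008 F [ 0.6 -0.5 -0.2] j6 1.45
turn(deg) [0.1 0.  0. ] toolx [ 0.164 -0.986 -0.   ] tooly [-0.986 -0.164  0.002]
shift mm tool: [-99.5  88.1 194.9]
```

View pics/s12.png

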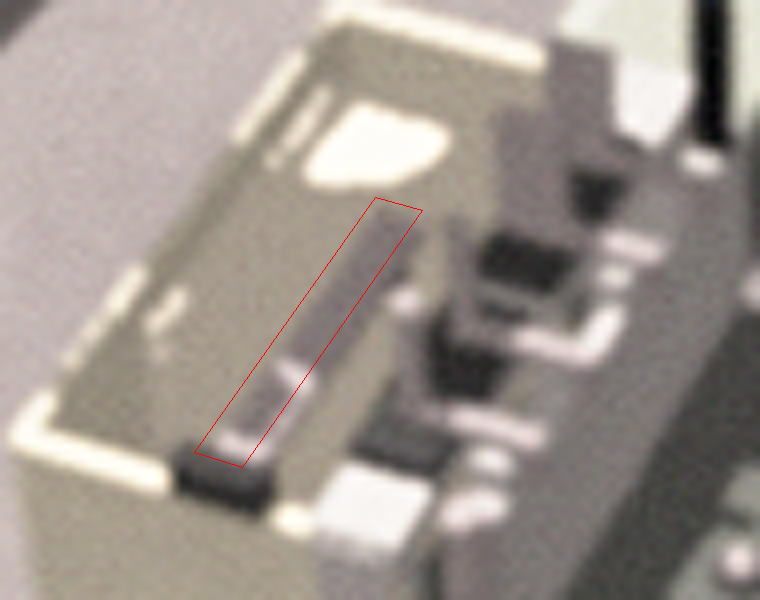

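Run:
```python
from h import *
c=cam("side")
M=R.from_rotvec([-2.6584,1.6722,.0019]).as_matrix();T=np.array([.2272,-.4728,.1932])
def draw(im,M,T,w,x0,y0,s,dz,col):
    T=T+[0,0,dz]
    def pl(pts): cv2.polylines(im,[((proj(c,[T+M@np.array(p) for p in pts])-[x0,y0])*s).astype(int)],True,col,1)
    pl([(sx*.095,sy*.0375,-.066) for sx,sy in((1,1),(1,-1),(-1,-1),(-1,1))])
    for sg in(1,-1):
        a,b=sg*w/2,sg*(w/2+.019)
        for z in(0,-.066): pl([(a,.0095,z),(b,.0095,z),(b,-.0095,z),(a,-.0095,z)])
im=cv2.imread("pics/side0.png");im=cv2.resize(im[80:200,480:600],None,fx=5,fy=5,interpolation=cv2.INTER_CUBIC)
draw(im,M,T,.0916,480,80,5,0,(0,0,255)); 
f=c["frame"];o=get_obs();s=6
i2=cv2.resize(f[140:240,160:260,::-1],None,fx=s,fy=s,interpolation=cv2.INTER_CUBIC)
draw(i2,R.from_rotvec(o["ee_rot"]).as_matrix(),np.array(o["eef_pos"]),0,160,140,6,0,(0,0,255))
cv2.imwrite("pics/ov.png",cv2.resize(np.hstack([im,i2]),(800,400)))
cv2.imwrite("pics/ov1.png",im)
```

```text
(no output)
```

View pics/ov.png

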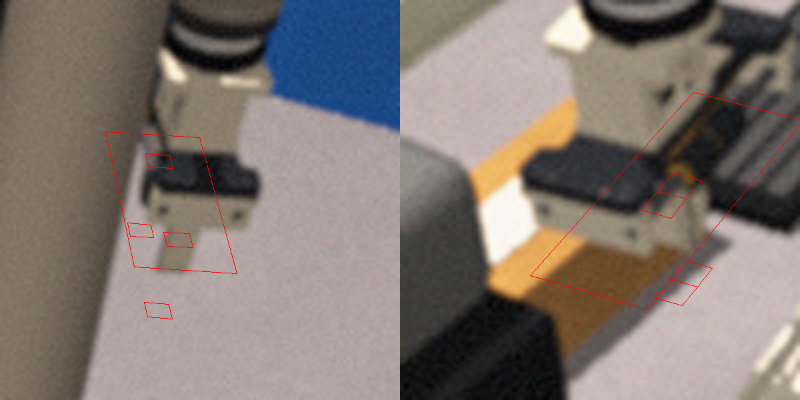

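Run:
```python
from h import *
c=cam("side")
def J(T):
    T=np.array(T);return np.array([(proj(c,T+e)-proj(c,T))[0] for e in np.eye(3)*.01]).T/10  # px per mm
JA=J([.2272,-.4728,.1932]);JB=J([.7576,.1099,.1948]);JC=J([.67,.0895,.1697])
print(JA.round(2));print(JB.round(2))
A=np.vstack([JA,JB,[0,0,1]]);b=np.array([5,-12,0,-9,32.]);w=np.array([1,1,1,1,.3])
print(np.linalg.lstsq(A*w[:,None],b*w,rcond=None)[0], np.linalg.lstsq(A[:4],b[:4],rcond=None)[0])
```

```text
[[-0.36 -0.12  0.09]
 [-0.12  0.19 -0.31]]
[[-0.33 -0.26 -0.04]
 [-0.14  0.23 -0.32]]
[-4.69125252 -0.52119552 33.98410188] [-6.74863197  3.50000994 37.98772582]
```

Run:
```python
from h import *
go(PINS+[.003,0,.16])
```

```text
t 12.25 pos [0.758  0.1099 0.1962] w 0.0002 F [-0.5 -0.7  0.1] j6 1.45
turn(deg) [-0. -0. -0.] toolx [ 0.164 -0.986  0.   ] tooly [-0.986 -0.164 -0.   ]
shift mm tool: [-45.8 134.3  36.2]
```

```bash
python3 -m inch '[[[-15,30,0],[0,0,0],65],[[-15,30,0],[0,0,0],65],[[-16,30,0],[0,0,0],65],[[0,30,0],[0,0,0],65],[[0,14,10],[0,0,0],65],[[0,0,15],[0,0,0],65],[[0,0,11],[0,0,0],65],[[0,0,0],[0,0,0],65]]' 30
python3 - <<'E'
from h import *
go(PINS+[.003,0,.16])
c=cam("side");o=get_obs();f=c["frame"];s=6;x0,y0=215,165
im=cv2.resize(f[y0:y0+100,x0:x0+130,::-1],None,fx=s,fy=s,interpolation=cv2.INTER_CUBIC)
cv2.imwrite("pics/s13.png",im)
M=R.from_rotvec(o["ee_rot"]).as_matrix();T=np.array(o["eef_pos"])+[-.005,0,.033]
for sg in(1,-1):
  a=sg*o["width"]/2;b=a+sg*.019
  print(((proj(c,[T+M@np.array(p) for p in((a,.0095,0),(b,.0095,0),(b,-.0095,0),(a,-.0095,0))])-[x0,y0])*s).round().tolist())
E
```

```text
clock: 13.05
eef_pos: [0.6179, 0.1332, 0.1581]
ee_rot: [2.395, -2.03, -0.003]
contact_force: [0.9, -0.0, -0.6]
width: 0.0577
t 13.05 pos [0.6179 0.1332 0.1581] w 0.0577 F [ 0.9 -0.  -0.6] j6 1.5
turn(deg) [ 0.2  0.  -0. ] toolx [ 0.164 -0.986 -0.   ] tooly [-0.986 -0.164  0.003]
shift mm tool: [ 0.2 -0.1 -1.9]
[[413.0, 404.0], [434.0, 374.0], [390.0, 362.0], [369.0, 391.0]]
[[347.0, 500.0], [325.0, 532.0], [279.0, 519.0], [301.0, 487.0]]
```

View pics/s13.png

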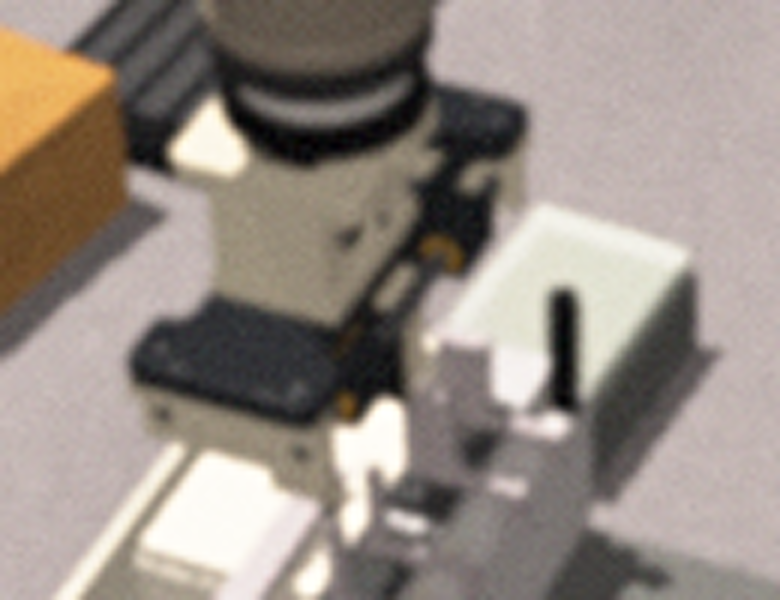

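Run:
```python
from h import *
c=cam("side");f=c["frame"];s=12;x0,y0=240,215
im=cv2.resize(f[y0:y0+50,x0:x0+62,::-1],None,fx=s,fy=s,interpolation=cv2.INTER_CUBIC)
im=cv2.convertScaleAbs(im,alpha=1.3,beta=-20)
cv2.imwrite("pics/s14.png",im)
```

```text
(no output)
```

View pics/s14.png

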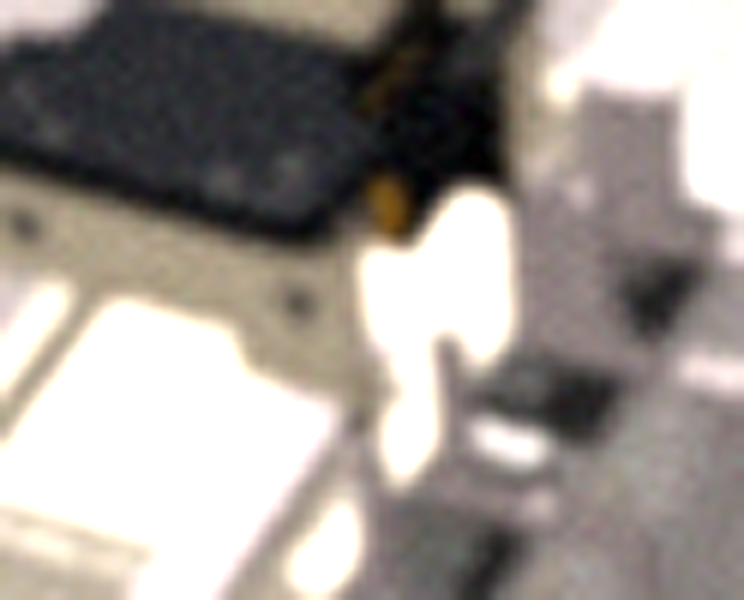

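Run:
```python
from h import *
c=cam("top");crop(c,240,150,130,100,6,"t3")
o=get_obs();M=R.from_rotvec(o["ee_rot"]).as_matrix();T=np.array(o["eef_pos"])
print(((proj(c,[T,T+[0,0,.033],T+M@[.095,0,-.1],T+M@[-.095,0,-.1]])-[240,150])*6).round())
```

```text
[[284. 427.]
 [279. 408.]
 [485. 352.]
 [ 50. 382.]]
```

View pics/t3.png

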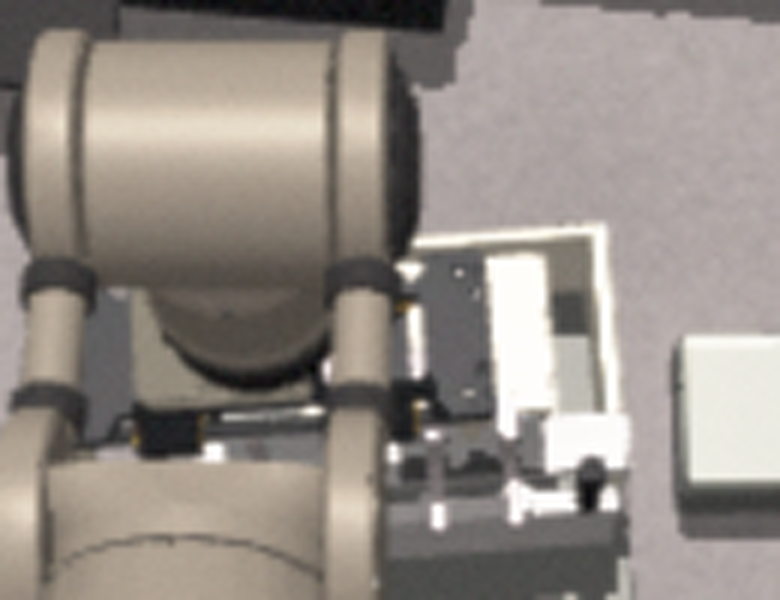

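```bash
python3 -m inch '[[[0,0,4],[0,0,0],76],[[0,0,4],[0,0,0],76],[[0,0,4],[0,0,0],76],[[0,0,4],[0,0,0],76],[[0,0,4],[0,0,0],76],[[0,0,4],[0,0,0],76],[[0,0,4],[0,0,0],76],[[0,0,0],[0,0,0],76]]' 30
python3 - <<'E'
from h import *
go(PINS+[.003,0,.097])
c=cam("side");f=c["frame"];s=8;x0,y0=235,190
cv2.imwrite("pics/s15.png",cv2.resize(f[y0:y0+75,x0:x0+95,::-1],None,fx=s,fy=s,interpolation=cv2.INTER_CUBIC))
E
```

```text
clock: 14.0
eef_pos: [0.6186, 0.1333, 0.1306]
ee_rot: [2.396, -2.03, -0.001]
contact_force: [-0.3, -0.1, 0.2]
width: 0.0702
t 14.0 pos [0.6186 0.1333 0.1306] w 0.0702 F [-0.3 -0.1  0.2] j6 1.5
turn(deg) [0.1 0.  0. ] toolx [ 0.164 -0.986 -0.   ] tooly [-0.986 -0.164  0.001]
shift mm tool: [ 0.2  0.6 33.6]
```

View pics/s15.png

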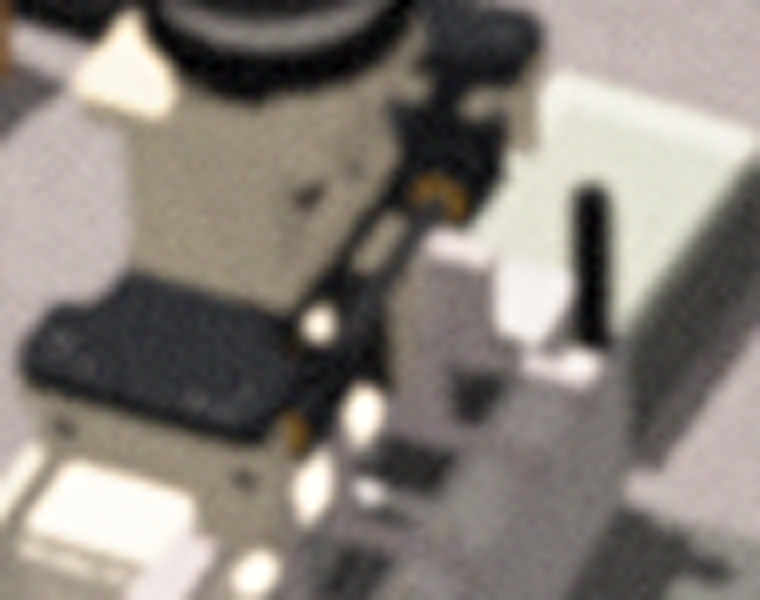

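```bash
python3 -m inch '[[[0,3,4],[0,0,0],76],[[0,0,4],[0,0,0],76],[[0,0,4],[0,0,0],76],[[0,0,4],[0,0,0],76],[[0,0,4],[0,0,0],76],[[0,0,4],[0,0,0],76],[[0,0,4],[0,0,0],76],[[0,0,0],[0,0,0],76]]' 30
python3 - <<'E'
from h import *
go(PINS+[.003,0,.097])
c=cam("side");f=c["frame"];s=8;x0,y0=235,200
cv2.imwrite("pics/s16.png",cv2.resize(f[y0:y0+75,x0:x0+95,::-1],None,fx=s,fy=s,interpolation=cv2.INTER_CUBIC))
E
```

```text
clock: 14.85
eef_pos: [0.6156, 0.1328, 0.1026]
ee_rot: [2.396, -2.03, -0.001]
contact_force: [-0.5, 0.2, 0.2]
width: 0.0699
t 14.85 pos [0.6156 0.1328 0.1026] w 0.0699 F [-0.5  0.2  0.2] j6 1.5
turn(deg) [ 0.1 -0.   0. ] toolx [ 0.164 -0.986  0.   ] tooly [-0.986 -0.164  0.001]
shift mm tool: [ 0.2 -2.4  5.6]
```

View pics/s16.png

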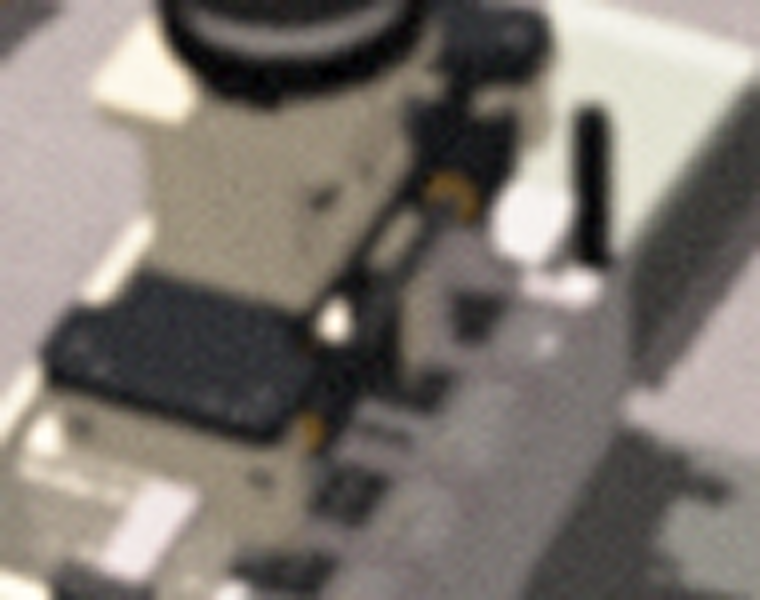

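```bash
python3 -m inch '[[[0,0,3],[0,0,0],76],[[0,0,0],[0,0,0],60],[[0,0,0],[0,0,0],50],[[0,0,0],[0,0,0],40],[[0,0,0],[0,0,0],35],[[0,0,0],[0,0,0],30],[[0,0,0],[0,0,0],26],[[0,0,0],[0,0,0],26]]' 25
python3 - <<'E'
from h import *
go(PINS+[.003,0,.097])
c=cam("side");f=c["frame"];s=8;x0,y0=235,200
cv2.imwrite("pics/s17.png",cv2.resize(f[y0:y0+75,x0:x0+95,::-1],None,fx=s,fy=s,interpolation=cv2.INTER_CUBIC))
E
```

```text
clock: 15.7
eef_pos: [0.6161, 0.1331, 0.1007]
ee_rot: [-2.397, 2.03, -0.0]
contact_force: [-1.5, 1.1, 2.0]
width: 0.0243
t 15.7 pos [0.6161 0.1331 0.1007] w 0.0243 F [-1.5  1.1  2. ] j6 1.5
turn(deg) [-0.  0.  0.] toolx [ 0.164 -0.986 -0.   ] tooly [-0.986 -0.164 -0.   ]
shift mm tool: [ 0.4 -1.8  3.7]
```

View pics/s17.png

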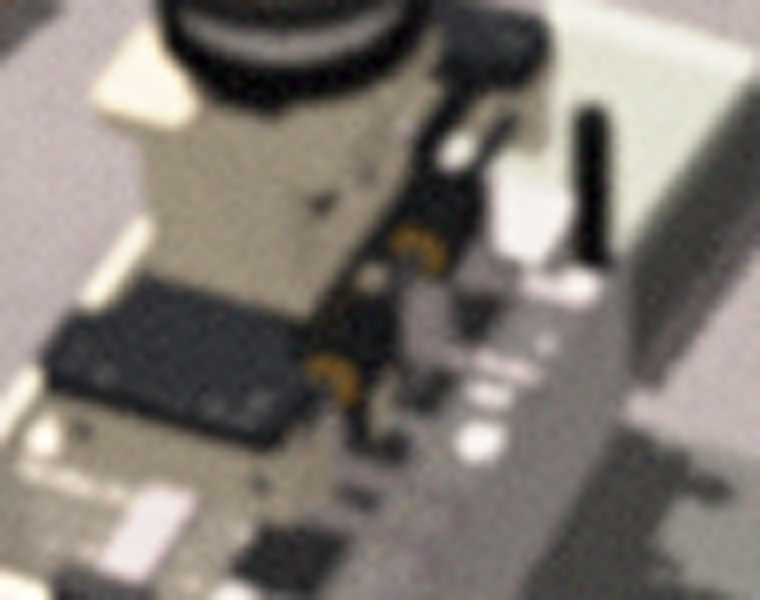

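```bash
python3 -m inch '[[[0,0,0],[0,0,0],20],[[0,0,0],[0,0,0],10],[[0,0,0],[0,0,0],5],[[0,0,0],[0,0,0],0],[[0,0,0],[0,0,0],0],[[0,0,0],[0,0,0],0],[[0,0,0],[0,0,0],0],[[0,0,0],[0,0,0],0]]' 25
python3 - <<'E'
from h import *
go(PINS+[.003,0,.097])
E
```

```text
clock: 16.55
eef_pos: [0.6161, 0.133, 0.1007]
ee_rot: [-2.397, 2.03, -0.0]
contact_force: [-2.5, 3.2, 5.2]
width: 0.0244
t 16.55 pos [0.6161 0.133  0.1007] w 0.0244 F [-2.5  3.2  5.2] j6 1.5
turn(deg) [-0.  0.  0.] toolx [ 0.164 -0.986 -0.   ] tooly [-0.986 -0.164 -0.   ]
shift mm tool: [ 0.4 -1.8  3.7]
```

```bash
python3 -m inch '[[[0,0,0],[0,0,0],50],[[0,0,0],[0,0,0],70],[[0,0,0],[0,0,0],70],[[0,0,-20],[0,0,0],70],[[0,0,-20],[0,0,0],70],[[0,0,-30],[0,0,0],70],[[0,-30,-20],[0,0,0],70],[[0,-30,0],[0,0,0],70]]' 25
python3 -m inch '[[[0,-30,0],[0,0,0],70],[[0,-30,0],[0,0,0],70],[[0,0,0],[0,0,0],70],[[0,0,0],[0,0,0],70],[[0,0,0],[0,0,0],70],[[0,0,0],[0,0,0],70],[[0,0,0],[0,0,0],70],[[0,0,0],[0,0,0],70]]' 25
python3 - <<'E'
from h import *
go(PAD+[.003,0,.16])
c=cam("side");f=c["frame"];s=8;x0,y0=220,205
cv2.imwrite("pics/s18.png",cv2.resize(f[y0:y0+75,x0:x0+95,::-1],None,fx=s,fy=s,interpolation=cv2.INTER_CUBIC))
c=cam("top");crop(c,250,170,110,80,7,"t18")
E
```

```text
clock: 17.35
eef_pos: [0.6774, 0.1427, 0.195]
ee_rot: [-2.393, 2.028, -0.008]
contact_force: [0.9, 0.5, 1.6]
width: 0.0643
clock: 18.15
eef_pos: [0.7341, 0.1525, 0.1913]
ee_rot: [-2.397, 2.03, -0.001]
contact_force: [0.3, 0.1, 0.8]
width: 0.0644
t 18.15 pos [0.7341 0.1525 0.1913] w 0.0644 F [0.3 0.1 0.8] j6 1.51
turn(deg) [-0.1 -0.   0. ] toolx [ 0.164 -0.986  0.   ] tooly [-0.986 -0.164 -0.001]
shift mm tool: [ 85.3 117.8  31.2]
```

View pics/s18.png

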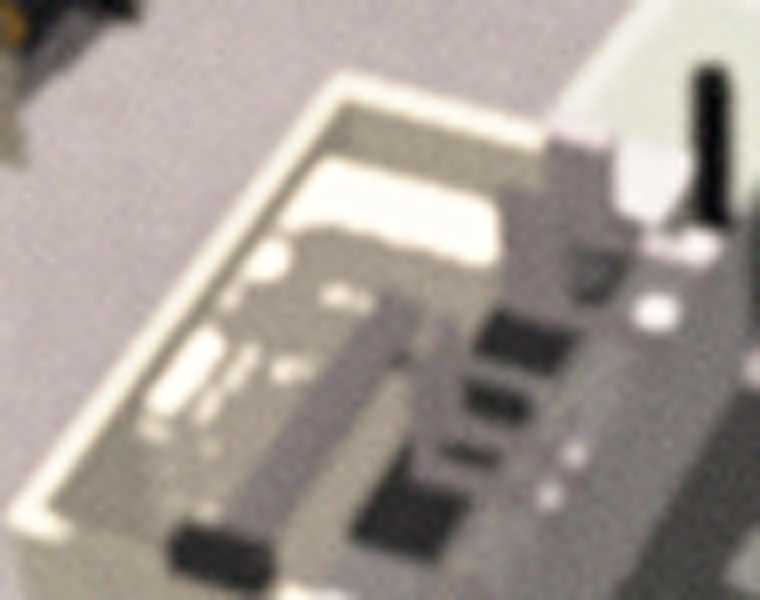

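View pics/t18.png

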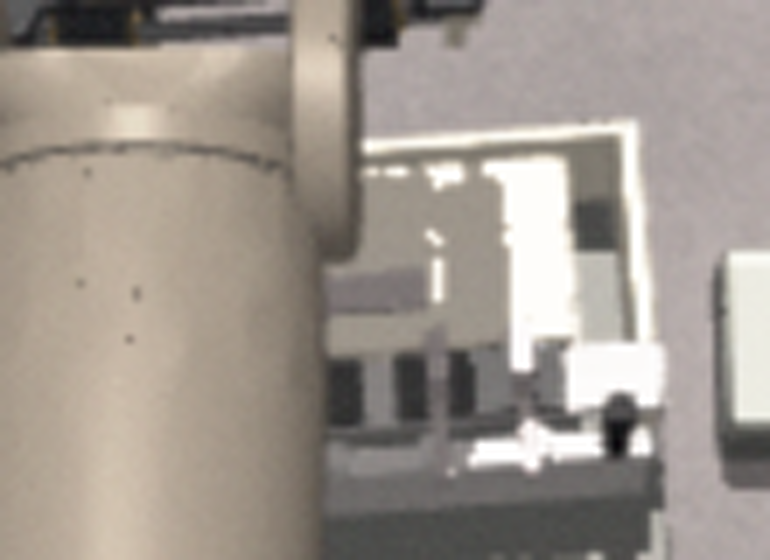

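Run:
```python
from h import *
t=cam("top");s=cam("side")
def tri(a,b):
    M=np.zeros((3,3));v=np.zeros(3)
    for c,u in((t,a),(s,b)):
        d=c["R"]@np.array([(u[0]-c["cx"])/c["fx"],(u[1]-c["cy"])/c["fy"],1]);d/=np.linalg.norm(d)
        P=np.eye(3)-np.outer(d,d);M+=P;v+=P@c["eye"]
    return np.linalg.solve(M,v)
print(tri((250+615/7,170+375/7),(220+650/8,205+180/8)))
go([.632,.0495,.165])
```

```text
[ 0.63872663 -0.01092481  0.10831378]
t 18.35 pos [0.7343 0.1525 0.1906] w 0.0645 F [-0.2  0.2 -0. ] j6 1.51
turn(deg) [-0. -0.  0.] toolx [ 0.164 -0.986  0.   ] tooly [-0.986 -0.164 -0.   ]
shift mm tool: [ 84.8 117.9  25.6]
```

```bash
python3 -m inch '[[[28,0,0],[0,0,0],61],[[28,20,0],[0,0,0],61],[[29,20,0],[0,0,0],61],[[0,26,0],[0,0,0],61],[[0,25,5],[0,0,0],61],[[0,25,10],[0,0,0],61],[[0,0,10],[0,0,0],61],[[0,0,0],[0,0,0],61]]' 25
python3 - <<'E'
from h import *
go([.632,.0495,.1])
c=cam("side");f=c["frame"];s=8;x0,y0=240,170
cv2.imwrite("pics/s19.png",cv2.resize(f[y0:y0+75,x0:x0+95,::-1],None,fx=s,fy=s,interpolation=cv2.INTER_CUBIC))
E
```

```text
clock: 19.15
eef_pos: [0.6334, 0.0496, 0.1644]
ee_rot: [2.396, -2.03, -0.002]
contact_force: [0.1, 0.2, -1.0]
width: 0.0561
t 19.15 pos [0.6334 0.0496 0.1644] w 0.0561 F [ 0.1  0.2 -1. ] j6 1.36
turn(deg) [ 0.1  0.  -0. ] toolx [ 0.164 -0.986 -0.   ] tooly [-0.986 -0.164  0.002]
shift mm tool: [-0.1  1.3 64.4]
```

View pics/s19.png

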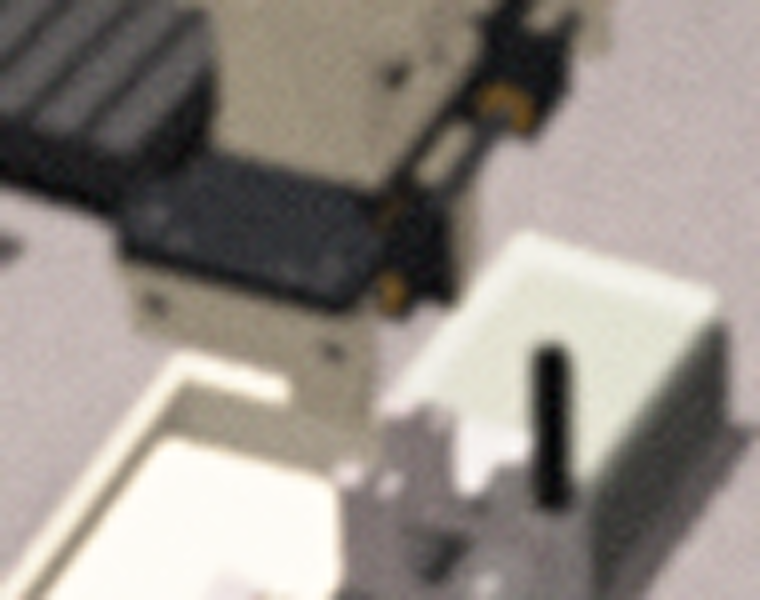

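```bash
python3 -m inch '[[[0,1,6],[0,0,0],61],[[0,0,6],[0,0,0],61],[[0,0,6],[0,0,0],61],[[0,0,5],[0,0,0],61],[[0,0,5],[0,0,0],61],[[0,0,5],[0,0,0],61],[[0,0,4],[0,0,0],61],[[0,0,0],[0,0,0],61]]' 25
python3 - <<'E'
from h import *
go([.632,.0495,.101])
c=cam("side");f=c["frame"];s=8;x0,y0=250,180
cv2.imwrite("pics/s20.png",cv2.resize(f[y0:y0+75,x0:x0+95,::-1],None,fx=s,fy=s,interpolation=cv2.INTER_CUBIC))
E
```

```text
clock: 20.0
eef_pos: [0.6326, 0.0495, 0.1277]
ee_rot: [2.396, -2.03, -0.001]
contact_force: [-0.7, 0.0, -0.6]
width: 0.0558
t 20.0 pos [0.6326 0.0495 0.1277] w 0.0558 F [-0.7  0.  -0.6] j6 1.36
turn(deg) [0.1 0.  0. ] toolx [ 0.164 -0.986 -0.   ] tooly [-0.986 -0.164  0.001]
shift mm tool: [-0.1  0.6 26.7]
```

View pics/s20.png

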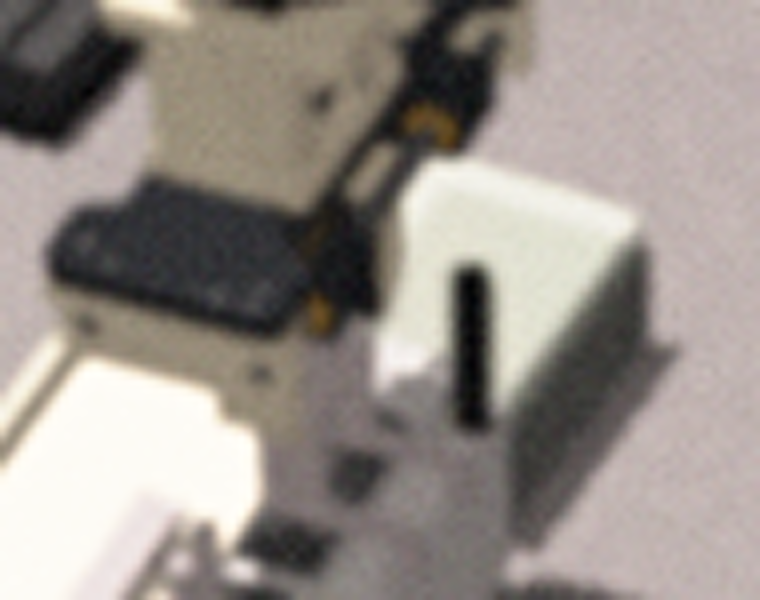

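```bash
python3 -m inch '[[[0,0,5],[0,0,0],61],[[0,0,5],[0,0,0],61],[[0,0,5],[0,0,0],61],[[0,0,5],[0,0,0],61],[[0,0,4],[0,0,0],61],[[0,0,2],[0,0,0],61],[[0,0,0],[0,0,0],61],[[0,0,0],[0,0,0],61]]' 25
python3 -m inch '[[[0,0,0],[0,0,0],50],[[0,0,0],[0,0,0],45],[[0,0,0],[0,0,0],40],[[0,0,0],[0,0,0],35],[[0,0,0],[0,0,0],30],[[0,0,0],[0,0,0],20],[[0,0,0],[0,0,0],10],[[0,0,0],[0,0,0],0]]' 25
python3 - <<'E'
from h import *
go([.632,.0495,.101])
E
```

```text
clock: 20.85
eef_pos: [0.6331, 0.0495, 0.1025]
ee_rot: [-2.397, 2.031, -0.0]
contact_force: [-0.2, 0.4, 0.2]
width: 0.0563
clock: 21.65
eef_pos: [0.6331, 0.0497, 0.1029]
ee_rot: [-2.397, 2.03, -0.001]
contact_force: [-1.4, 2.1, 5.5]
width: 0.0249
t 21.65 pos [0.6331 0.0497 0.1029] w 0.0249 F [-1.4  2.1  5.5] j6 1.36
turn(deg) [-0.  0.  0.] toolx [ 0.164 -0.986 -0.   ] tooly [-0.986 -0.164 -0.001]
shift mm tool: [0.  1.1 1.9]
```

```bash
python3 -m inch '[[[0,0,0],[0,0,0],50],[[0,0,0],[0,0,0],61],[[0,0,0],[0,0,0],61],[[0,0,-10],[0,0,0],61],[[0,0,-20],[0,0,0],61],[[0,0,-25],[0,0,0],61],[[0,0,-25],[0,0,0],61],[[0,-30,0],[0,0,0],61]]' 25
python3 -m inch '[[[0,-30,0],[0,0,0],40],[[0,-30,0],[0,0,0],36],[[0,0,0],[0,0,0],36],[[0,0,0],[0,0,0],36],[[0,0,0],[0,0,0],36],[[0,0,0],[0,0,0],36],[[0,0,0],[0,0,0],36],[[0,0,0],[0,0,0],36]]' 25
python3 - <<'E'
from h import *
go([.614,-.0105,.16])
c=cam("side");f=c["frame"];s=8;x0,y0=220,205
cv2.imwrite("pics/s21.png",cv2.resize(f[y0:y0+75,x0:x0+95,::-1],None,fx=s,fy=s,interpolation=cv2.INTER_CUBIC))
c=cam("top");crop(c,250,170,110,80,7,"t21")
E
```

```text
clock: 22.45
eef_pos: [0.6632, 0.0541, 0.1887]
ee_rot: [-2.393, 2.029, -0.009]
contact_force: [0.3, -0.0, 0.4]
width: 0.056
clock: 23.25
eef_pos: [0.7215, 0.0642, 0.1831]
ee_rot: [-2.397, 2.031, -0.001]
contact_force: [0.8, -0.2, 1.0]
width: 0.033
t 23.25 pos [0.7215 0.0642 0.1831] w 0.033 F [ 0.8 -0.2  1. ] j6 1.39
turn(deg) [-0. -0. -0.] toolx [ 0.164 -0.986  0.   ] tooly [-0.986 -0.164 -0.001]
shift mm tool: [ 56.  118.3  23.1]
```

View pics/s21.png

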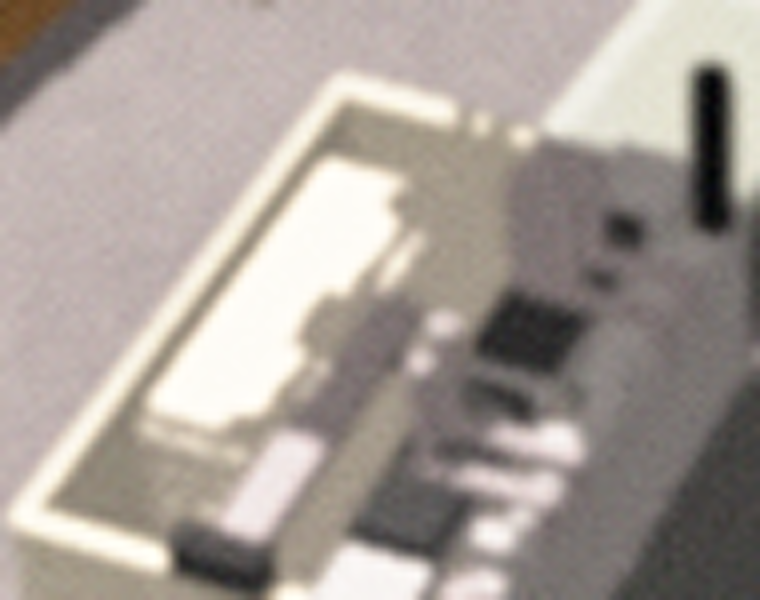

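View pics/t21.png

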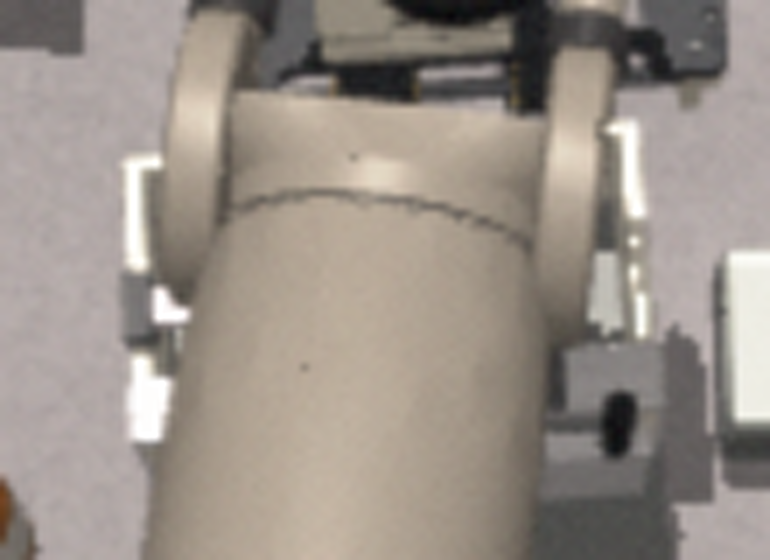

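```bash
python3 -m inch '[[[19,0,0],[0,0,0],36],[[19,24,0],[0,0,0],36],[[18,24,0],[0,0,0],36],[[0,24,0],[0,0,0],36],[[0,24,0],[0,0,0],36],[[0,22,6],[0,0,0],36],[[0,0,8],[0,0,0],36],[[0,0,0],[0,0,0],36]]' 20
python3 - <<'E'
from h import *
go([.614,-.0105,.1025])
c=cam("side");f=c["frame"];s=8;x0,y0=250,160
cv2.imwrite("pics/s22.png",cv2.resize(f[y0:y0+75,x0:x0+95,::-1],None,fx=s,fy=s,interpolation=cv2.INTER_CUBIC))
c=cam("top");crop(c,280,170,110,80,7,"t22")
E
```

```text
clock: 24.15
eef_pos: [0.6143, -0.0112, 0.1676]
ee_rot: [2.395, -2.031, -0.001]
contact_force: [0.3, -0.5, -0.5]
width: 0.0333
t 24.15 pos [ 0.6143 -0.0112  0.1676] w 0.0333 F [ 0.3 -0.5 -0.5] j6 1.26
turn(deg) [ 0.1  0.  -0.1] toolx [ 0.163 -0.987 -0.   ] tooly [-0.987 -0.163  0.001]
shift mm tool: [-0.8  0.1 65.1]
```

View pics/s22.png

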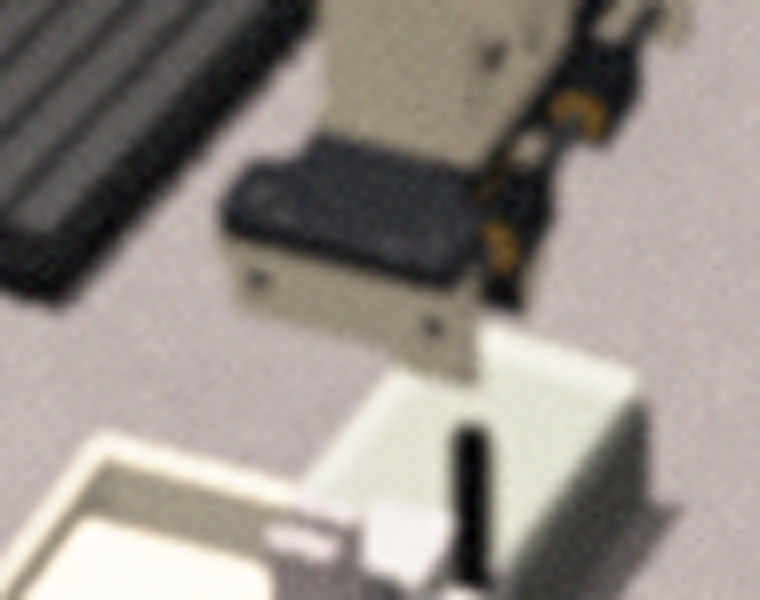

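View pics/t22.png

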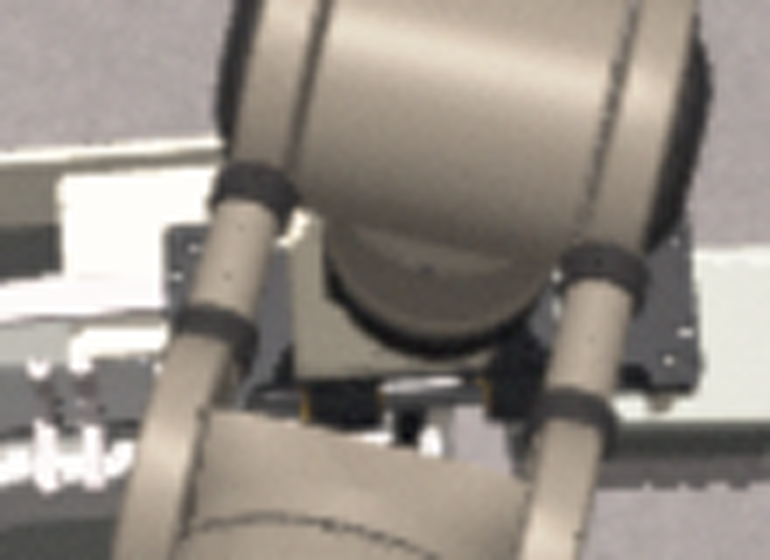

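Run:
```python
from h import *
c=cam("side");t=cam("top");o=get_obs();x0,y0,s=250,160,8
M=R.from_rotvec(o["ee_rot"]).as_matrix()
for off in([0,0,.033],[0,-.004,.033],[0,-.004,.04],[.005,-.004,.033]):
  T=np.array(o["eef_pos"])+off
  a=-o["width"]/2;b=a-.019
  print(off,((proj(c,[T+M@np.array(p) for p in((a,.0095,0),(b,.0095,0),(b,-.0095,0),(a,-.0095,0))])-[x0,y0])*s).round().tolist())
  print("   body top px",((proj(t,[T+M@np.array(p) for p in((.095,.0375,-.11),(.095,-.0375,-.11),(-.095,-.0375,-.11),(-.095,.0375,-.11))])-[280,170])*7).round().tolist())
print("post",((proj(c,[POST+[0,0,.166],POST+[0,0,.105]])-[x0,y0])*s).round().tolist(),((proj(t,[POST+[0,0,.166]])-[280,170])*7).round())
```

```text
[0, 0, 0.033] [[472.0, 377.0], [446.0, 414.0], [388.0, 398.0], [414.0, 361.0]]
   body top px [[696.0, 376.0], [676.0, 175.0], [148.0, 212.0], [161.0, 414.0]]
[0, -0.004, 0.033] [[479.0, 370.0], [454.0, 407.0], [395.0, 391.0], [421.0, 354.0]]
   body top px [[708.0, 377.0], [687.0, 176.0], [159.0, 213.0], [172.0, 415.0]]
[0, -0.004, 0.04] [[479.0, 351.0], [453.0, 389.0], [395.0, 373.0], [421.0, 336.0]]
   body top px [[710.0, 372.0], [689.0, 169.0], [158.0, 206.0], [172.0, 410.0]]
[0.005, -0.004, 0.033] [[465.0, 364.0], [440.0, 401.0], [381.0, 385.0], [407.0, 348.0]]
   body top px [[709.0, 364.0], [688.0, 162.0], [160.0, 199.0], [174.0, 402.0]]
post [[473.0, 427.0], [475.0, 574.0]] [[407. 401.]]
```

```bash
python3 -m inch '[[[-1,-3,8],[0,0,0],36],[[0,0,8],[0,0,0],36],[[0,0,6],[0,0,0],36],[[0,0,6],[0,0,0],36],[[0,0,6],[0,0,0],36],[[0,0,5],[0,0,0],36],[[0,0,0],[0,0,0],36],[[0,0,0],[0,0,0],36]]' 20
python3 - <<'E'
from h import *
go([.617,-.0105,.1025])
c=cam("side");f=c["frame"];s=8;x0,y0=250,170
cv2.imwrite("pics/s23.png",cv2.resize(f[y0:y0+75,x0:x0+95,::-1],None,fx=s,fy=s,interpolation=cv2.INTER_CUBIC))
E
```

```text
clock: 25.15
eef_pos: [0.6174, -0.0089, 0.1295]
ee_rot: [-2.397, 2.031, -0.0]
contact_force: [0.1, 0.1, 0.1]
width: 0.0331
t 25.15 pos [ 0.6174 -0.0089  0.1295] w 0.0331 F [0.1 0.1 0.1] j6 1.27
turn(deg) [-0. -0. -0.] toolx [ 0.164 -0.986  0.   ] tooly [-0.986 -0.164 -0.   ]
shift mm tool: [ 1.5  0.7 27. ]
```

View pics/s23.png

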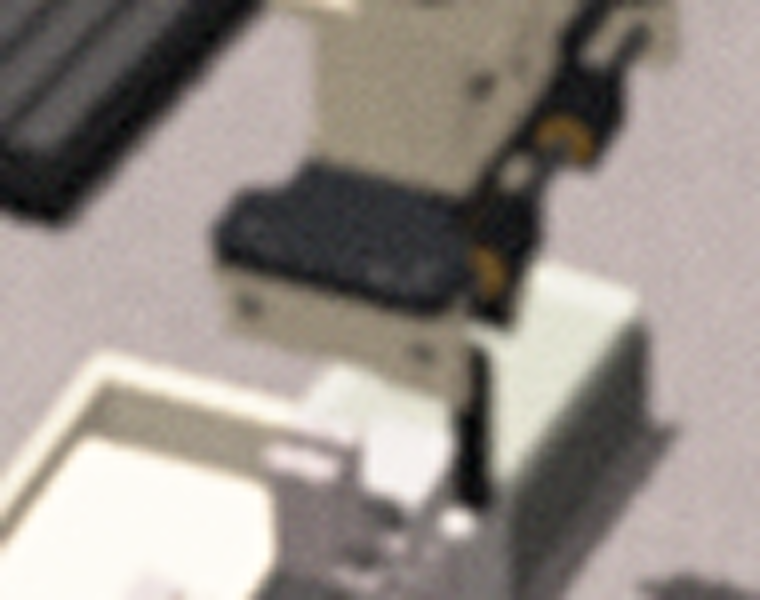

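```bash
python3 -m inch '[[[0,2,5],[0,0,0],36],[[0,0,5],[0,0,0],36],[[0,0,5],[0,0,0],36],[[0,0,5],[0,0,0],36],[[0,0,5],[0,0,0],36],[[0,0,2],[0,0,0],36],[[0,0,0],[0,0,0],36],[[0,0,0],[0,0,0],36]]' 20
python3 -m inch '[[[0,0,0],[0,0,0],28],[[0,0,0],[0,0,0],20],[[0,0,0],[0,0,0],15],[[0,0,0],[0,0,0],10],[[0,0,0],[0,0,0],5],[[0,0,0],[0,0,0],0],[[0,0,0],[0,0,0],0],[[0,0,0],[0,0,0],0]]' 20
python3 - <<'E'
from h import *
go([.617,-.0105,.1025])
c=cam("side");f=c["frame"];s=8;x0,y0=250,180
cv2.imwrite("pics/s24.png",cv2.resize(f[y0:y0+75,x0:x0+95,::-1],None,fx=s,fy=s,interpolation=cv2.INTER_CUBIC))
E
```

```text
clock: 26.0
eef_pos: [0.6155, -0.0092, 0.1025]
ee_rot: [-2.397, 2.031, -0.0]
contact_force: [-0.4, 0.9, 0.5]
width: 0.0331
clock: 26.8
eef_pos: [0.6154, -0.0091, 0.1025]
ee_rot: [-2.397, 2.031, -0.0]
contact_force: [-0.0, 0.7, 1.2]
width: 0.0136
t 26.8 pos [ 0.6154 -0.0091  0.1025] w 0.0136 F [-0.   0.7  1.2] j6 1.27
turn(deg) [-0. -0.  0.] toolx [ 0.164 -0.986  0.   ] tooly [-0.986 -0.164 -0.   ]
shift mm tool: [ 1.6 -1.3  0. ]
```

View pics/s24.png

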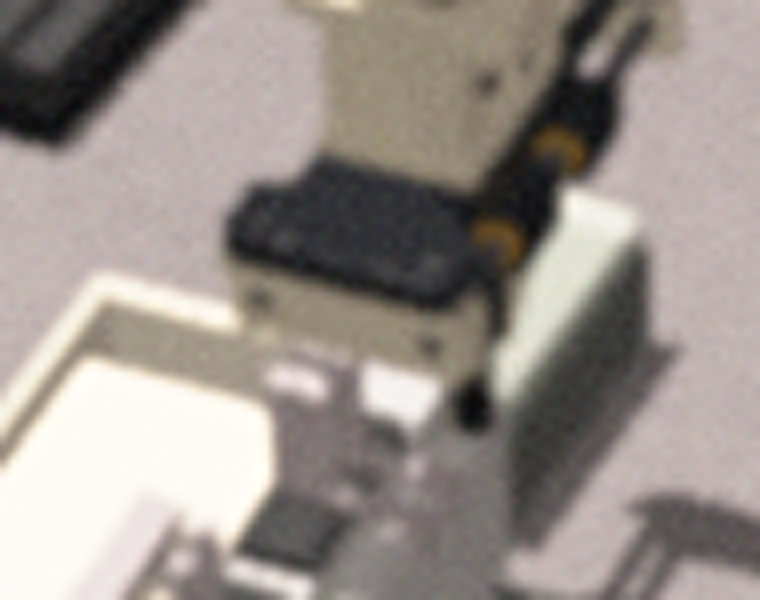

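```bash
python3 -m inch '[[[-0.1,4.7,0],[0,0,1.5],0],[[-0.2,9.4,0],[0,0,3],0],[[-0.2,9.4,0],[0,0,3],0],[[-0.2,9.4,0],[0,0,3],0],[[0,0,0],[0,0,0],0],[[0,0,0],[0,0,0],0],[[0,0,0],[0,0,0],0],[[0,0,0],[0,0,0],0]]' 35
python3 - <<'E'
from h import *
go([.617,-.0105,.1025])
E
```

```text
clock: 27.65
eef_pos: [0.5831, -0.0119, 0.1025]
ee_rot: [-2.202, 2.241, -0.001]
contact_force: [-0.8, -0.9, 1.7]
width: 0.0131
t 27.65 pos [ 0.5831 -0.0119  0.1025] w 0.0131 F [-0.8 -0.9  1.7] j6 1.44
turn(deg) [ -0.   -0.  -10.5] toolx [-0.018 -1.     0.   ] tooly [-1.     0.018 -0.001]
shift mm tool: [ -2.1 -33.9   0. ]
```

```bash
python3 -m inch '[[[-0.4,12.6,0],[0,0,4],0],[[-0.4,12.6,0],[0,0,4],0],[[-0.4,12.6,0],[0,0,4],0],[[-0.4,12.6,0],[0,0,4],0],[[-0.4,12.6,0],[0,0,4],0],[[-0.4,12.6,0],[0,0,4],0],[[-0.4,12.6,0],[0,0,4],0],[[-0.4,12.6,0],[0,0,4],0]]' 35
python3 - <<'E'
from h import *
go([.617,-.0105,.1025])
c=cam("side");crop(c,200,160,200,150,4,"s25")
E
```

```text
clock: 28.45
eef_pos: [0.4868, 0.0163, 0.1025]
ee_rot: [1.494, -2.762, 0.002]
contact_force: [-2.0, -4.4, 2.6]
width: 0.013
t 28.45 pos [0.4868 0.0163 0.1025] w 0.013 F [-2.  -4.4  2.6] j6 2.03
turn(deg) [  0.   -0.1 -42.6] toolx [-0.547 -0.837  0.002] tooly [-0.837  0.547 -0.001]
shift mm tool: [ -48.9 -123.6    0. ]
```

View pics/s25.png

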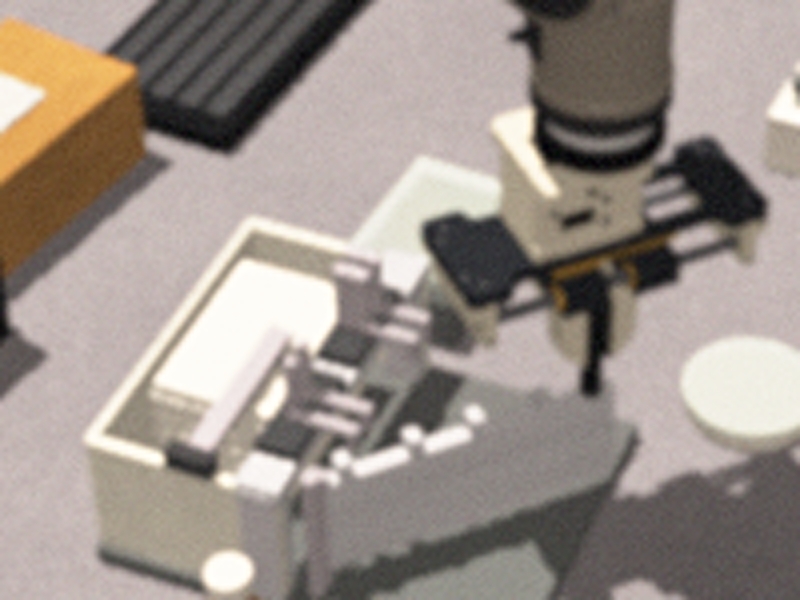

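```bash
python3 -m inch '[[[-0.4,12.6,0],[0,0,4],0],[[-0.4,12.6,0],[0,0,4],0],[[-0.4,12.6,0],[0,0,4],0],[[-0.4,12.6,0],[0,0,4],0],[[-0.4,12.6,0],[0,0,4],0],[[-0.4,12.6,0],[0,0,4],0],[[-0.4,12.6,0],[0,0,4],0],[[-0.3,9.4,0],[0,0,3],0]]' 35
python3 -m inch '[[[0,0,0],[0,0,0],0],[[0,0,0],[0,0,0],0],[[0,0,0],[0,0,0],0],[[0,0,0],[0,0,0],0],[[0,0,0],[0,0,0],0],[[0,0,0],[0,0,0],0],[[0,0,0],[0,0,0],0],[[0,0,0],[0,0,0],0]]' 35
python3 - <<'E'
from h import *
go([.617,-.0105,.1025])
H=POST+.18*PY;d=np.array(get_obs()["eef_pos"])-H
for r in(d,):print("angle",np.arctan2(-(r@PX),-(r@PY)),np.hypot(r[0],r[1]))
c=cam("side");crop(c,200,160,200,150,4,"s26")
c=cam("top");crop(c,240,170,130,100,6,"t26")
E
```

```text
clock: 29.3
eef_pos: [0.4217, 0.0891, 0.1025]
ee_rot: [0.702, -3.059, 0.001]
contact_force: [-5.4, -5.0, 6.8]
width: 0.0135
clock: 30.1
eef_pos: [0.4219, 0.0887, 0.1024]
ee_rot: [0.706, -3.058, 0.001]
contact_force: [-5.5, -4.6, 7.4]
width: 0.0132
t 30.1 pos [0.4219 0.0887 0.1024] w 0.0132 F [-5.5 -4.6  7.4] j6 2.72
turn(deg) [  0.1  -0.2 -73.5] toolx [-0.899 -0.438  0.003] tooly [-0.438  0.899  0.   ]
shift mm tool: [-131.9 -174.6   -0.5]
angle 1.2902590406725527 0.17953897559932364
```

View pics/s26.png

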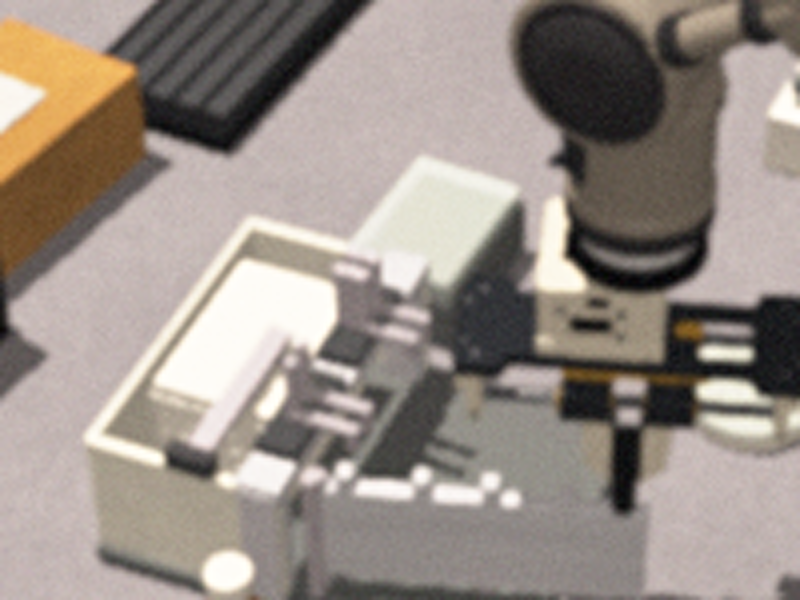

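View pics/t26.png

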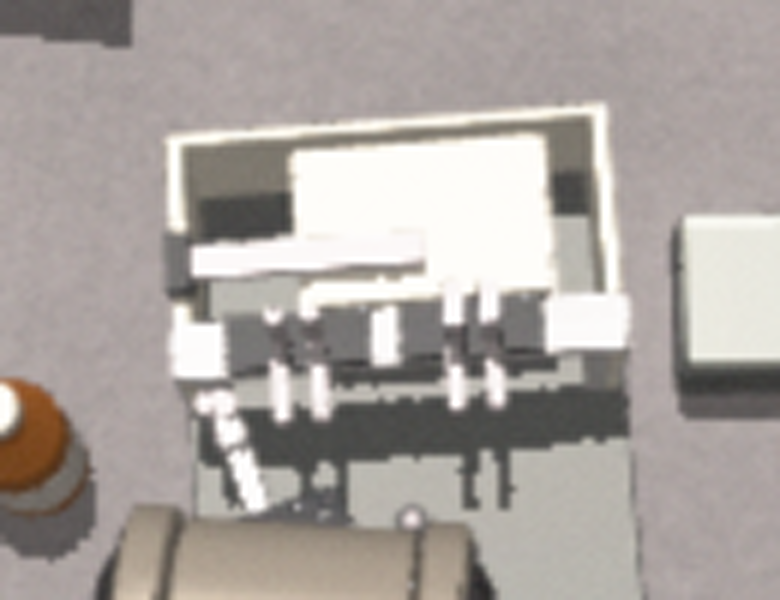

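Run:
```python
from h import *
c=cam("side");x0,y0,s=235,225,12
im=cv2.resize(c["frame"][y0:y0+50,x0:x0+60,::-1],None,fx=s,fy=s,interpolation=cv2.INTER_CUBIC)
for a,col in((0,(0,0,255)),(.06,(0,255,0)),(.12,(255,0,0))):
  d=-PY*np.cos(a)+np.array([0,0,np.sin(a)]); n=np.array([0,0,np.cos(a)])+PY*np.sin(a)
  q=[CH+[0,0,.106]+k*d+.007*n+w*PX for k,w in((0,-.008),(.12,-.008),(.12,.008),(0,.008))]
  cv2.polylines(im,[((proj(c,q)-[x0,y0])*s).astype(int)],True,col,1)
cv2.imwrite("pics/s27.png",im)
t=cam("top");x0,y0,s=262,195,12
im=cv2.resize(t["frame"][y0:y0+40,x0:x0+60,::-1],None,fx=s,fy=s,interpolation=cv2.INTER_CUBIC)
for a,col in((0,(0,0,255)),(.12,(255,0,0))):
  d=-PY*np.cos(a)+np.array([0,0,np.sin(a)]); n=np.array([0,0,np.cos(a)])+PY*np.sin(a)
  q=[CH+[0,0,.106]+k*d+.007*n+w*PX for k,w in((0,-.008),(.12,-.008),(.12,.008),(0,.008))]
  cv2.polylines(im,[((proj(t,q)-[x0,y0])*s).astype(int)],True,col,1)
cv2.imwrite("pics/t27.png",im)
```

```text
(no output)
```

View pics/s27.png

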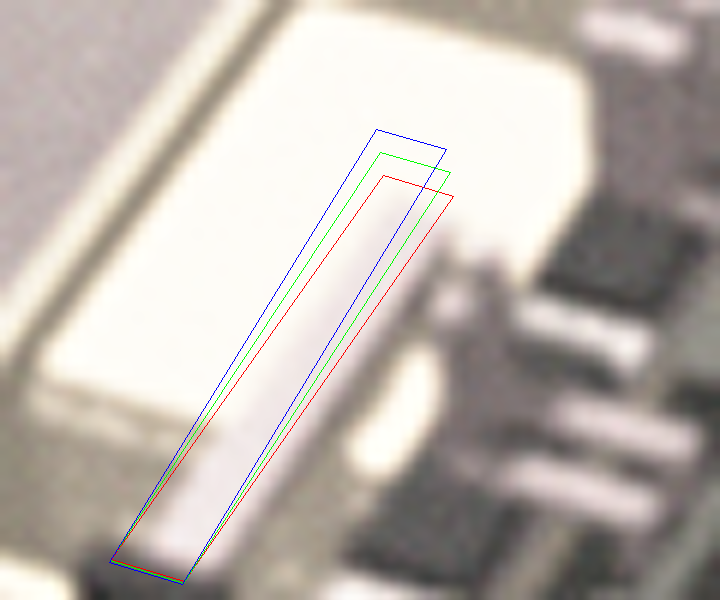

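View pics/t27.png

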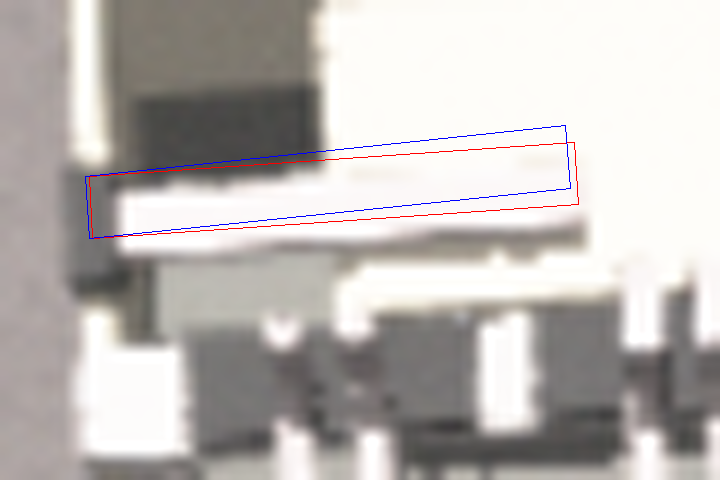

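Run:
```python
from h import *
o=get_obs();print(o["clock"],o["width"],np.round(o["joint_vel"],3),np.round(o["contact_force"],1))
ctrl.finish_job()
```

```text
30.3 0.012750185572285279 [ 0.001 -0.     0.001  0.001 -0.     0.001] [-6.  -5.3  7.3]
the job is handed in; nothing more can be done
```

I handed the job in at 30.3 s, after folding the clamp bar down, squeezing the pins and then the paddles, and swinging the gate open by its post. I was still gripping the post. No verdict is reported.

**Last checks:**
- **Gate:** it stands at about 1.29 rad (74°), worked out from the reported tool position. The fingers read 13 mm across the 14 mm post, at the set 35 N grip, and the arm was still. The wrist force read about 11 N from a slight strain while holding.
- **Clamp bar:** it lies level in both camera views. The force rose sharply when it reached its stop.
- **Catches:** both look squeezed in. The fingers stopped at 24.4 mm on the pins and 24.9 mm on the paddles; fully in is nominally 26 mm.
- **Bystanders:** I felt no unexpected contact, and none looked moved in the views I took. I did not measure them again at the end.

**What disagreed:** the reported tool position was about 33 mm lower than where the fingertips really were, judging by the camera views and by where the clamp bar stopped. Because of this, my first push left the bar only part of the way down, at about 0.2 rad. I pushed again and used the corrected height from then on. The smaller sideways offset, a few mm, was only estimated.

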